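# Make up a second-hand play-shop set in its sales tray

## Robot

A 6-joint arm with a two-finger parallel gripper is mounted at the origin on the work surface. World frame = base frame: x ahead of the robot, y to its left, z up, the work surface at z = 0. Lengths are in mm, angles in rad, forces in N, time in s.
With the tool pointing down it reaches from about 250 to 800 mm from the base axis. Payload 3.9 kg.
Tool frame: the origin (TCP) lies midway between the tips of the shut fingers; the grasp point (between the pads) lies 19 mm behind it; z points along the fingers, y is the line along which they close (so a half turn about z gives the same grasp; the last joint's range is limited). The gripper opens to 85 mm and grips with 20 to 120 N. Pads are 22 mm wide; open, the fingers measure 114 mm over their backs; the gripper's body (76 mm by 85 mm) begins 54 mm behind the grasp point. The pads swing forward as they close: fully open they stand 13 mm farther back than shut.
Start: joints at [-1.124, 0.26, -0.138, 1.173, 0, 1.571], TCP at [226.837, -473.455, 231.304] pointing down, gripper open.
Joint ranges: [-2.78, 2.78], [-0.83, 1.72], [-1.28, 1.37], [-1.9, 2.12], [-1.57, 1.48], [-3.14, 3.14]. Speed limits (rad/s): [2.57, 2.57, 3.14, 3.14, 3.14, 3.14].

## Interface

Orientations are given as [roll, pitch, yaw] about the fixed x, y, z axes, in that order (R = Rz(yaw) Ry(pitch) Rx(roll)).
In Python, from rig import ctrl, optics gives the robot as it stands. The module is installed in compiled form; this text tells all that it offers.
- The arm moves only by the shell command python3 -m crank 'ROWS' [FORCE]. ROWS is JSON, a list of rows, each a list of 3 entries, a list of its own where there are three numbers: the shift along the world's x, y, z in m, then the turn, a rotation vector about the world's x, y, z in rad, then the closure, from -1 (fully open) to 1 (shut). In form: [[[tx, ty, tz], [ax, ay, az], grip], ...]. A call has 1 to 8 rows; each row shifts and turns the commanded pose from where the row before left it; what a row does not reach is not made up. A row lasts 1/12 s, in which the tool goes at most 41.7 mm and 7.16 degrees, less where a joint would pass 70% of its speed; a pose out of reach is approached as far as the arm can. A call with a gripper value outside its range is refused whole. The fingers move at their own pace and stop on an object; FORCE is the grip in N (left out, the last holds). Time passes only in rows, so rows that do not move let the fingers close. It gives the time, the measured TCP pose, the force, the opening and the grip force at its end, in the units of the state.
- ctrl.sense(): the state, without advancing time (a new reading comes with each control period).
- optics.get_image(name): name is "side" or "top" or "wrist"; returns a dict with "image" (420x560x3 uint8, red, green, blue), "z_map" (420x560 float32, mm along the optical axis (not along the pixel's ray), 0 where there is no reading), "mtx" (3x3 intrinsics, pixels), "D" ([k1, k2, p1, p2, k3] as OpenCV has them; the pictures are not rectified), "extrinsics" (4x4, takes a point from world to camera coordinates). Camera axes: x right, y down, z forward; pixel columns grow to the right and rows downward; lengths in mm; the calibration is good to about 2 mm. A picture is of the moment at which its call begins.
- ctrl.finish_job(): hands the job in; it is judged then, once.
The state is a dict: "time_s": time; "joint_pos": joint angles; "qd": joint speeds; "tau": joint torques, N m; "tool_pos": TCP position; "orientation": TCP orientation; "ft_force": force on the tool from outside, world axes, zero at the start; "wrist_torque": the same for the moment, N m; "opening": finger opening in mm; "grip_force": force on a finger pad.
Only numpy, scipy, OpenCV 4.12 (cv2) and the standard library are available. Lean on these libraries where they do the work, as an engineer would, in place of code of your own. Each camera call takes 0.05 s, during which the arm holds its last target. There are 200 camera calls.

## Task

Make up this play-shop set for sale: pack the lunchbox and all the toy cartons and jars that are there upright, side by side and flat on the floor of the tray's box section, and pile all the little board books, upper covers still up, into one neat square stack that fills the cork pad's outline on the tray's ledge. Leave the yellow bowl and the blue hardbacks where they are. Any order will do.

Things in the scene. Friction and masses are not known exactly. Their poses are not given: they have to be found in the camera images.
- tray: Red plastic sales tray, fixed to the table, 122 (its x) x 284 (its y) mm, floor 6 mm thick; origin under the centre of its underside. Towards its -y end it is an open box, inner space 110 (x) x 162 (y) mm, walls 6 mm thick whose tops are 36 mm above the inner floor (42 mm above the table). Towards its +y end it is a flat ledge without outer walls, 110 mm long in y, 6 mm above the table, with a cork pad.
- tray_in (a point): Centre of the inner floor of the tray's box section, on the floor surface (6 mm above the table); axes as the tray's: x across the 110 mm inner width, y along the 162 mm inner length.
- tray_pad (a point): Centre of the cork pad on the tray's ledge, on its surface (6 mm above the table); axes as the tray's. The pad is 58 mm in x and 84 mm in y, just larger than a lying book; the pad centre is 55 mm from the outer face of the box section's wall.
- lunchbox: Toy lunchbox, orange with a white band, 102 (its x) x 50 (its y) x 40 mm, with a black bar handle on top in the middle, 60 (x) x 18 (y) x 24 mm high, so 64 mm tall overall; about 200 g. Origin: centre of the underside; z up. Always present. Grip the handle across its 18 mm.
- carton_blue: Toy milk carton, white with a blue band: square body 50 x 50 x 40 mm, on top in the middle a round blue cap of 22 mm diameter, 24 mm high, to grip (64 mm tall overall); about 120 g. Origin: centre of the underside; x and y along the square's sides, z up. May be absent.
- carton_green: Toy milk carton, white with a green band: square body 50 x 50 x 40 mm, on top in the middle a round green cap of 22 mm diameter, 24 mm high, to grip (64 mm tall overall); about 120 g. Origin: centre of the underside; x and y along the square's sides, z up. May be absent.
- jar_red: Toy jar, red with a paper label: round body 50 mm diameter, 40 mm high, on top in the middle a wooden lid knob of 22 mm diameter, 24 mm high, to grip (64 mm tall overall); about 120 g. Origin: centre of the underside; z up. May be absent.
- jar_yellow: Toy jar, yellow with a paper label: round body 50 mm diameter, 40 mm high, on top in the middle a wooden lid knob of 22 mm diameter, 24 mm high, to grip (64 mm tall overall); about 120 g. Origin: centre of the underside; z up. May be absent.
- book_red: Rigid mini board book with red covers, lying flat, 80 (its x) x 54 (its y) x 14 mm thick, about 60 g; a round picture on the upper cover. Origin: centre of the underside; z up. May be absent.
- book_blue: Rigid mini board book with blue covers, lying flat, 80 (its x) x 54 (its y) x 14 mm thick, about 60 g; a round picture on the upper cover. Origin: centre of the underside; z up. May be absent.
- book_green: Rigid mini board book with green covers, lying flat, 80 (its x) x 54 (its y) x 14 mm thick, about 60 g; a round picture on the upper cover. Origin: centre of the underside; z up. May be absent.
- book_yellow: Rigid mini board book with yellow covers, lying flat, 80 (its x) x 54 (its y) x 14 mm thick, about 60 g; a round picture on the upper cover. Origin: centre of the underside; z up. May be absent.
- bowl: Yellow bowl, 170 mm across, 70 mm high, beyond the tray; not part of the job. Origin under its centre.
- hardbacks: Pair of lying blue hardbacks, 104 (x) x 154 (y) x 56 mm, beyond the tray's ledge; not part of the job. Origin under the centre.
Things that resemble listed ones, but are neither listed nor needed, are in the scene too. What is meant by the book_blue is not pink or purple, and is the smaller of those in its own colour.

How it is judged (in metres and radians):
At the end, for the whole second after the job is handed in: All groceries present stand upright (0.09 rad) on the box floor (6 mm) inside the walls; all books present lie flat, upper cover up, in one pile within 12 mm of the pad centre and 9 mm of one another, long side within 0.14 rad of the tray's; all at rest (x of carton_blue in the frame of tray_in between -0.034 and 0.034 m and y of carton_blue in the frame of tray_in between -0.06 and 0.06 m and z of carton_blue in the frame of tray_in between -0.006 and 0.006 m and angle between each of carton_blue, carton_green, jar_red, jar_yellow, lunchbox's own z axis and vertical below 0.09 rad and linear speed of each of carton_blue, carton_green, jar_red, jar_yellow, lunchbox, book_red, book_blue, book_green, book_yellow below 0.02 m/s and x of carton_green in the frame of tray_in between -0.034 and 0.034 m and y of carton_green in the frame of tray_in between -0.06 and 0.06 m and z of carton_green in the frame of tray_in between -0.006 and 0.006 m and x of jar_red in the frame of tray_in between -0.034 and 0.034 m and y of jar_red in the frame of tray_in between -0.06 and 0.06 m and z of jar_red in the frame of tray_in between -0.006 and 0.006 m and x of jar_yellow in the frame of tray_in between -0.034 and 0.034 m and y of jar_yellow in the frame of tray_in between -0.06 and 0.06 m and z of jar_yellow in the frame of tray_in between -0.006 and 0.006 m and x of lunchbox in the frame of tray_in between -0.034 and 0.034 m and y of lunchbox in the frame of tray_in between -0.06 and 0.06 m and z of lunchbox in the frame of tray_in between -0.006 and 0.006 m and horizontal distance between each of book_red, book_blue, book_green, book_yellow and tray_pad below 0.012 m and z of book_red in the frame of tray_pad between -0.005 and 0.047 m and angle between the x axis of each of book_red, book_blue, book_green, book_yellow and the y axis of tray, either way round below 0.14 rad and angle between each of book_red, book_blue, book_green, book_yellow's own z axis and vertical below 0.08 rad and horizontal distance between book_red and book_blue below 0.009 m and horizontal distance between each of book_red, book_blue and book_green below 0.009 m and horizontal distance between each of book_red, book_blue, book_green and book_yellow below 0.009 m and z of book_blue in the frame of tray_pad between -0.005 and 0.047 m and z of book_green in the frame of tray_pad between -0.005 and 0.047 m and z of book_yellow in the frame of tray_pad between -0.005 and 0.047 m); the robot touches nothing.
It fails at once if bystander bowl shifted over 3 cm (distance of bowl from where it was at the start of the episode above 0.03 m).
It fails at once if bystander hardbacks shifted over 3 cm (distance of hardbacks from where it was at the start of the episode above 0.03 m).
Of carton_blue, carton_green, jar_red, jar_yellow only 3 to 4 are there at a start; the rules pass over those that are not, and their reading is None.
Of book_red, book_blue, book_green, book_yellow only 3 to 4 are there at a start; the rules pass over those that are not, and their reading is None.
At some moment in a run one of carton_blue, carton_green, jar_red, jar_yellow, lunchbox, book_red, book_blue, book_green, book_yellow may be knocked a few centimetres aside while the robot is not near it.
It also fails if it takes over 210 s, if anything falls off the work surface, if the arm or the gripper's body presses on something with over 40 N, if the wrist force passes 120 N, or if a joint passes its speed limit or range.

## Working session

There is one attempt and no reset: what is moved stays moved. The work goes in short steps, Python scripts to look and compute and a shell command to move; the robot and the scene stay as the last step left them, time stands still between calls to the robot, and variables do not carry over. Pictures are saved under pics/ and viewed, at most 14 in all, crops included, and the job is handed in when it is done.

```bash
mkdir -p pics
cat > h.py <<'E'
import numpy as np, cv2
from rig import ctrl, optics
def grab(name):
    d=optics.get_image(name); return d
def save(d,fn,box=None,s=1):
    im=d["image"][:,:,::-1]
    if box: im=im[box[1]:box[3],box[0]:box[2]]
    im=cv2.resize(im,None,fx=s,fy=s,interpolation=cv2.INTER_CUBIC); cv2.imwrite("pics/"+fn,im)
def cloud(d):
    z=d["z_map"]; h,w=z.shape
    u,v=np.meshgrid(np.arange(w),np.arange(h))
    p=cv2.undistortPoints(np.stack([u,v],-1).reshape(-1,1,2).astype(np.float32),np.array(d["mtx"]),np.array(d["D"])).reshape(h,w,2)
    c=np.dstack([p[...,0]*z,p[...,1]*z,z]); E=np.array(d["extrinsics"])
    W=(c-E[:3,3])@E[:3,:3]; W[z<=0]=np.nan
    return W
E
python3 - <<'E'
from h import *
s=ctrl.sense(); print(s)
d=grab("top"); save(d,"top0.png",s=1.4); np.savez("top0.npz",**{k:np.array(v) for k,v in d.items()})
W=cloud(d); print(W[::60,::80].round(0).tolist())
d=grab("side"); save(d,"side0.png");
E
```

```text
{'time_s': 0.0, 'joint_pos': array([-1.12400430e+00,  2.60662445e-01, -1.39404556e-01,  1.17273196e+00,
        1.19992610e-05,  1.57080644e+00]), 'qd': array([ 9.45395002e-05, -1.70363881e-03,  1.07206037e-04,  1.91840071e-03,
       -6.05667166e-04,  8.00090275e-05]), 'tau': array([-4.10788562e-05, -4.05680215e+01,  2.53921759e+01,  1.86933222e-02,
       -9.43154009e-05,  1.17811689e-05]), 'tool_pos': array([ 226.53431404, -472.81957018,  230.46282389]), 'orientation': array([-3.13959002e+00, -1.19789919e-05,  4.46781891e-01]), 'ft_force': array([-0.06469537,  0.25688426, -0.25648842]), 'wrist_torque': array([-0.00680343, -0.03663312,  0.00347821]), 'grip_force': 0.0, 'opening': 85.37368026905716}
[[[1263.0, 979.0, -240.0], [1272.0, 725.0, -245.0], [1289.0, 469.0, -263.0], [1612.0, 240.0, -764.0], [1609.0, -124.0, -752.0], [1613.0, -488.0, -754.0], [1609.0, -848.0, -747.0]], [[1299.0, 1279.0, -743.0], [948.0, 605.0, -0.0], [951.0, 394.0, -1.0], [1323.0, 235.0, -760.0], [1320.0, -121.0, -746.0], [1328.0, -482.0, -759.0], [1331.0, -841.0, -761.0]], [[1032.0, 1265.0, -754.0], [782.0, 596.0, -0.0], [785.0, 388.0, -0.0], [767.0, 174.0, 57.0], [777.0, -30.0, 35.0], [790.0, -246.0, -1.0], [792.0, -459.0, -2.0]], [[622.0, 789.0, -3.0], [623.0, 587.0, -2.0], [625.0, 383.0, -3.0], [625.0, 175.0, 4.0], [627.0, -33.0, 0.0], [615.0, -222.0, 63.0], [630.0, -450.0, -3.0]], [[468.0, 775.0, 0.0], [467.0, 570.0, 17.0], [468.0, 373.0, 14.0], [470.0, 173.0, 1.0], [470.0, -29.0, 16.0], [472.0, -237.0, -4.0], [473.0, -440.0, -0.0]], [[320.0, 762.0, -0.0], [319.0, 569.0, -3.0], [319.0, 370.0, -2.0], [320.0, 171.0, 1.0], [320.0, -30.0, 1.0], [321.0, -230.0, 2.0], [322.0, -433.0, -3.0]], [[177.0, 751.0, -4.0], [176.0, 558.0, -0.0], [175.0, 365.0, -3.0], [175.0, 169.0, 0.0], [176.0, -28.0, 0.0], [176.0, -226.0, -4.0], [178.0, -423.0, -1.0]]]
```

View pics/top0.png

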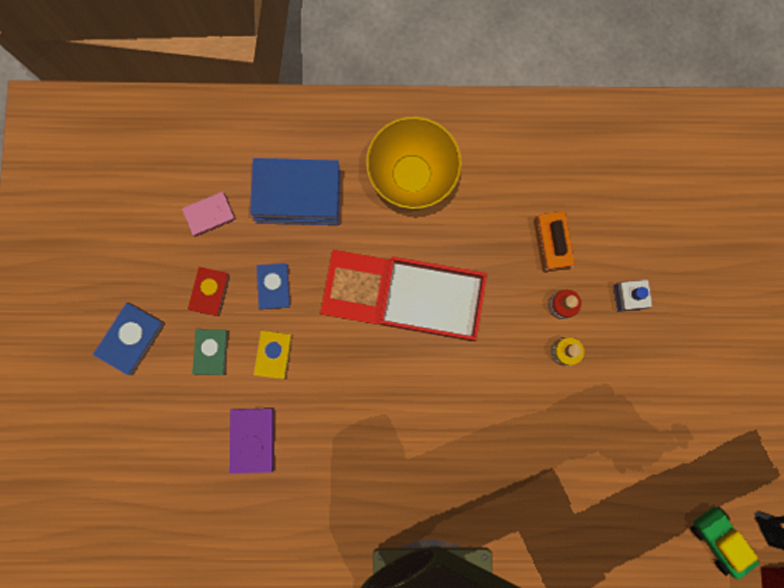

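The top view (1.4x scale) shows:
- **Tray:** about (405,295), with the ledge to the left.
- **Groceries:** lunchbox (555,240), jar_red (566,303), jar_yellow (569,351) and carton_blue (634,295). There is no green carton.
- **Books:** red (209,290), green (210,352) and yellow (272,355).
- **Blue candidates:** small blue (272,287), large blue (128,338), purple (252,440) and pink (208,213). The small one at (272,287) fits, as it is blue and the smaller of the two blue ones.

Next I'll confirm that in a crop and measure.

```bash
cat >> h.py <<'E'
def objs(W,img,zlo=8,zhi=80,xr=(280,800),yr=(-480,480),amin=60):
    m=(W[...,2]>zlo)&(W[...,2]<zhi)&(W[...,0]>xr[0])&(W[...,0]<xr[1])&(W[...,1]>yr[0])&(W[...,1]<yr[1])
    m=cv2.morphologyEx(m.astype(np.uint8),cv2.MORPH_OPEN,np.ones((3,3)))
    n,l,st,c=cv2.connectedComponentsWithStats(m)
    for i in range(1,n):
        if st[i,4]<amin: continue
        k=l==i; P=W[k]; zt=np.percentile(P[:,2],90)
        r=cv2.minAreaRect(P[:,:2].astype(np.float32)); 
        b=cv2.boxPoints(r); e=[b[1]-b[0],b[2]-b[1]]; e=max(e,key=np.linalg.norm)
        print("px",c[i].round(),"ctr",np.round(r[0],1),"size",np.round(r[1],0),"long-axis yaw",round(float(np.arctan2(e[1],e[0])),3),"z50/90",P[:,2].mean().round(1),zt.round(1),"rgb",img[k].mean(0).round())
E
python3 - <<'E'
from h import *
d=dict(np.load("top0.npz")); save(d,"c1.png",(50,130,310,350),3)
W=cloud(d); objs(W,d["image"])
print("TRAY box walls / knobs")
objs(W,d["image"],zlo=48,zhi=75,amin=8)
img=d["image"].astype(int)
hsv=cv2.cvtColor(d["image"],cv2.COLOR_RGB2HSV)
# tray: red region
red=(((hsv[...,0]<6)|(hsv[...,0]>174))&(hsv[...,1]>180)&(hsv[...,2]>90))
white=(hsv[...,1]<50)&(hsv[...,2]>150)
Y,X=np.indices(red.shape); reg=(X>225)&(X<352)&(Y>170)&(Y<250)
for nm,m in(("red",red&reg&(W[...,2]<20)),("redall",red&reg),("white",white&reg)):
    P=W[m&np.isfinite(W[...,2])]; r=cv2.minAreaRect(P[:,:2].astype(np.float32)); print(nm,len(P),r,P[:,2].mean())
    print(cv2.boxPoints(r).round(1).tolist())
cork=reg&(hsv[...,0]>6)&(hsv[...,0]<20)&(hsv[...,1]<175)&(X<275)&(X>234)&(Y>188)&(Y<222)
P=W[cork]; r=cv2.minAreaRect(P[:,:2].astype(np.float32)); print("cork",len(P),r,np.nanmean(P[:,2]))
E
```

```text
px [295. 129.] ctr [746.  37.] size [168. 107.] long-axis yaw 1.569 z50/90 35.6 67.5 rgb [155. 109.   5.]
px [210. 136.] ctr [731.7 249.1] size [155. 109.] long-axis yaw 1.553 z50/90 52.3 57.6 rgb [ 54.  75. 120.]
px [148. 152.] ctr [694.6 411.7] size [56. 80.] long-axis yaw -1.139 z50/90 13.3 15.8 rgb [189. 112. 133.]
px [396. 172.] ctr [ 643.6 -223.6] size [102.  51.] long-axis yaw 0.151 z50/90 41.5 62.1 rgb [140.  75.  18.]
px [322. 209.] ctr [536.6   0. ] size [174. 122.] long-axis yaw 1.397 z50/90 33.9 42.8 rgb [145.  49.  39.]
px [194. 204.] ctr [560.7 290.1] size [81. 55.] long-axis yaw 0.081 z50/90 13.2 16.1 rgb [ 81.  97. 134.]
px [148. 208.] ctr [550.3 406.6] size [55. 81.] long-axis yaw -0.211 z50/90 13.4 16.0 rgb [158.  55.  20.]
px [452. 211.] ctr [ 544.8 -361.8] size [50. 51.] long-axis yaw -1.459 z50/90 39.1 61.3 rgb [134. 130. 131.]
px [404. 217.] ctr [ 527.9 -239.9] size [49. 48.] long-axis yaw 1.56 z50/90 40.4 62.0 rgb [137.  61.  39.]
px [285. 232.] ctr [490.4  57. ] size [78. 12.] long-axis yaw 1.392 z50/90 35.7 43.1 rgb [157.  47.  37.]
px [149. 251.] ctr [440.8 
[... 1386 characters left out ...]
.8000030517578], [506.6000061035156, 202.89999389648438]]
redall 1746 ((548.6527709960938, 49.828895568847656), (288.7141418457031, 130.04074096679688), 80.5087661743164) 15.817887506145224
[[460.70001220703125, -81.80000305175781], [589.0, -103.30000305175781], [636.5999755859375, 181.5], [508.29998779296875, 202.89999389648438]]
white 2509 ((538.5234985351562, -1.982391357421875), (158.40171813964844, 107.2226333618164), 80.29449462890625) 5.436412559761741
[[472.29998779296875, -71.0], [578.0, -89.0999984741211], [604.7000122070312, 67.0], [499.0, 85.0999984741211]]
cork 732 ((561.3106079101562, 138.99261474609375), (83.71138763427734, 58.29475402832031), 80.42626953125) 5.497185402382081
```

View pics/c1.png

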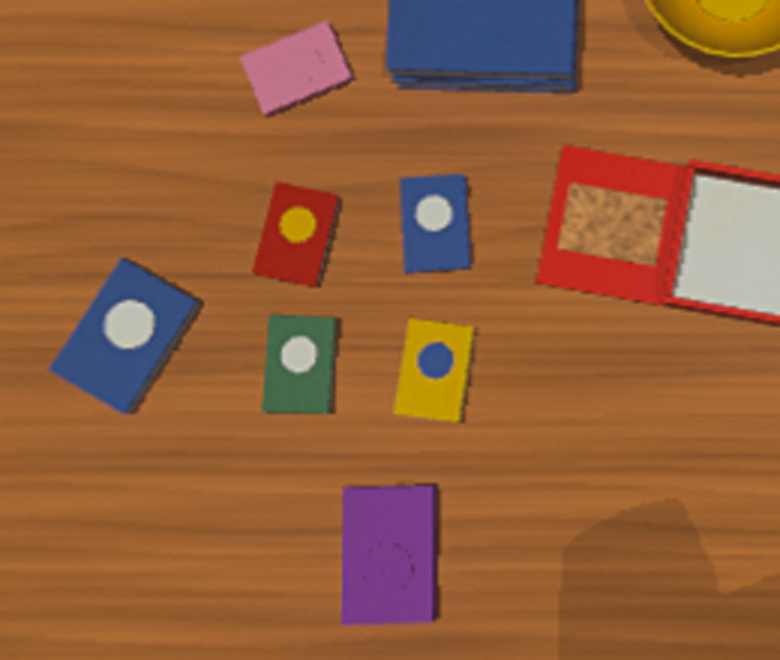

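The crop (3x) confirms it: the small blue book with the white disc is at (433,222), and the larger blue at (127,335) is a decoy. The pad measures (561,139), the box centre (538,-1) and the tray yaw about -0.168. I'll go above the lunchbox first.

```bash
python3 -m crank '[[[0.03,0.019,0],[0,0,-0.037],-1],[[0.035,0.021,0],[0,0,-0.037],-1],[[0.035,0.021,0],[0,0,-0.037],-1],[[0.035,0.021,0],[0,0,-0.037],-1],[[0.035,0.021,0],[0,0,-0.037],-1],[[0.035,0.021,0],[0,0,-0.037],-1],[[0.035,0.021,0],[0,0,-0.037],-1],[[0.035,0.021,0],[0,0,-0.037],-1]]' 40
python3 -m crank '[[[0.035,0.021,-0.01],[0,0,0],-1],[[0.035,0.021,-0.02],[0,0,0],-1],[[0.035,0.021,-0.02],[0,0,0],-1],[[0.037,0.019,-0.02],[0,0,0],-1],[[0,0,0],[0,0,0],-1],[[0,0,0],[0,0,0],-1]]'
python3 - <<'E'
from h import *
s=ctrl.sense(); print(s["tool_pos"],s["orientation"],s["joint_pos"],s["ft_force"])
d=grab("wrist"); save(d,"w1.png"); W=cloud(d)
objs(W,d["image"],zlo=48,zhi=75,amin=200); objs(W,d["image"],zlo=8,zhi=75,amin=200)
E
```

```text
time_s: 0.77
tool_pos: [503.1, -305.9, 230.9]
orientation: [-3.141, 0.001, 0.149]
ft_force: [-0.1, -0.3, -0.2]
opening: 85.3
grip_force: 0.0
time_s: 1.27
tool_pos: [634.2, -229.1, 163.5]
orientation: [-3.139, 0.005, 0.154]
ft_force: [0.1, -0.2, 0.9]
opening: 85.5
grip_force: 0.0
[ 634.15302377 -229.05079331  163.51188071] [-3.13938831  0.00455305  0.15392657] [-3.46491121e-01  5.52944441e-01  1.48672214e-01  1.17157649e+00
 -2.50449796e-04  2.64118061e+00] [ 0.05116017 -0.15784951  0.92999807]
px [30. 35.] ctr [729.6 -26.4] size [16. 71.] long-axis yaw -0.671 z50/90 62.9 70.0 rgb [146. 116.  31.]
px [282. 195.] ctr [ 645.1 -225. ] size [60. 18.] long-axis yaw 0.14 z50/90 63.3 64.5 rgb [44. 38. 36.]
px [280. 325.] ctr [ 530.5 -240.9] size [21. 21.] long-axis yaw 0.239 z50/90 60.6 64.3 rgb [138. 112.  76.]
px [28. 36.] ctr [731.9  -9.9] size [49. 86.] long-axis yaw -1.302 z50/90 46.5 69.6 rgb [158. 124.  32.]
px [282. 184.] ctr [ 645.5 -224.9] size [102.  50.] long-axis yaw 0.145 z50/90 45.4 63.8 rgb [167.  99.  42.]
px [ 70. 262.] ctr [535.5 -17.7] size [145. 124.] long-axis yaw 1.4 z50/90 28.3 41.7 rgb [131.  33.  29.]
px [281. 306.] ctr [ 532.3 -240.9] size [47. 50.] long-axis yaw -1.442 z50/90 40.4 63.3 rgb [119.  67.  53.]
px [431. 287.] ctr [ 567.2 -375. ] size [13. 25.] long-axis yaw -1.539 z50/90 26.9 39.6 rgb [111. 115. 117.]
px [382. 322.] ctr [ 528.8 -341.5] size [21.  8.] long-axis yaw 0.39 z50/90 26.3 39.2 rgb [109. 110. 112.]
px [271. 361.] ctr [ 459.  -241.5] size [23. 51.] long-axis yaw -1.501 z50/90 27.3 39.5 rgb [127. 105.  61.]
```

View pics/w1.png

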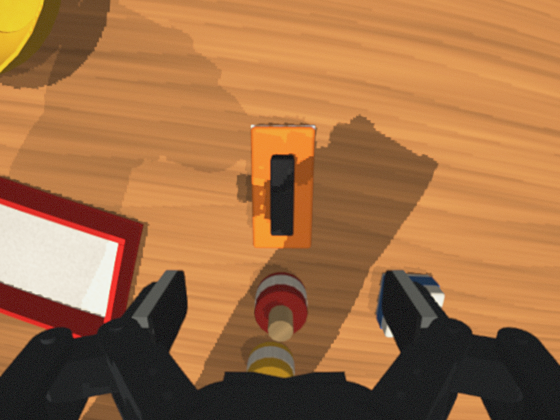

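The wrist view shows the lunchbox centred at (282,185) with its handle at (282,195), and nothing near the fingers. Handle position is (645,-225). I'll descend and grip.

```bash
python3 -m crank '[[[0.011,0.004,-0.02],[0,0,-0.01],-1],[[0,0,-0.035],[0,0,0],-1],[[0,0,-0.03],[0,0,0],-1],[[0,0,-0.02],[0,0,0],-0.3],[[0,0,-0.014],[0,0,0],-0.3],[[0,0,0],[0,0,0],-0.3]]' 40
python3 -m crank '[[[0,0,0],[0,0,0],1],[[0,0,0],[0,0,0],1],[[0,0,0],[0,0,0],1],[[0,0,0],[0,0,0],1],[[0,0,0],[0,0,0],1],[[0,0,0],[0,0,0],1]]' 40
python3 -m crank '[[[0,0,0.02],[0,0,0],1],[[0,0,0.03],[0,0,0],1],[[0,0,0.03],[0,0,0],1],[[0,0,0],[0,0,0],1]]'
python3 - <<'E'
from h import *
s=ctrl.sense(); print(s["joint_pos"],s["orientation"])
d=grab("top"); W=cloud(d)
objs(W,d["image"],yr=(-480,-150)); objs(W,d["image"],zlo=10,zhi=25,yr=(200,480))
E
```

```text
time_s: 1.82
tool_pos: [641.4, -227.5, 45.1]
orientation: [-3.139, 0.005, 0.139]
ft_force: [-0.4, 0.6, -0.9]
opening: 55.8
grip_force: 0.0
time_s: 2.32
tool_pos: [646.2, -227.4, 49.8]
orientation: [3.14, -0.003, 0.141]
ft_force: [-1.4, 0.5, 7.0]
opening: 16.7
grip_force: 45.1
time_s: 2.65
tool_pos: [648.9, -228.3, 134.6]
orientation: [3.136, -0.01, 0.141]
ft_force: [1.2, -0.8, -1.0]
opening: 16.7
grip_force: 44.4
[-3.38207787e-01  5.79115826e-01  1.18902677e-01  1.09964454e+00
 -2.59122833e-04  2.66242102e+00] [ 3.13631937 -0.00958719  0.1409877 ]
px [404. 217.] ctr [ 529.  -239.1] size [48. 48.] long-axis yaw 0.748 z50/90 40.4 61.9 rgb [103.  49.  32.]
px [406. 250.] ctr [ 444.  -239.8] size [49. 48.] long-axis yaw 1.527 z50/90 41.4 62.6 rgb [131.  94.  23.]
px [148. 152.] ctr [694.7 411.7] size [55. 80.] long-axis yaw -1.148 z50/90 13.7 16.1 rgb [220. 133. 157.]
px [194. 204.] ctr [560.4 290.2] size [81. 55.] long-axis yaw 0.082 z50/90 13.6 16.2 rgb [ 97. 117. 159.]
px [148. 208.] ctr [550.3 406.1] size [55. 80.] long-axis yaw -0.194 z50/90 13.7 16.2 rgb [186.  67.  24.]
px [149. 251.] ctr [440.8 398.9] size [55. 80.] long-axis yaw -0.034 z50/90 13.5 16.0 rgb [107. 139. 108.]
px [194. 253.] ctr [436.1 286.6] size [54. 80.] long-axis yaw -0.141 z50/90 13.4 16.0 rgb [195. 163.  32.]
px [179. 304.] ctr [310.1 319.6] size [60. 75.] long-axis yaw -1.562 z50/90 18.0 20.9 rgb [140.  70. 157.]
```

```bash
python3 -m crank '[[[-0.02,0.029,0],[0,0,-0.052],1],[[-0.02,0.029,0],[0,0,-0.052],1],[[-0.02,0.029,0],[0,0,-0.052],1],[[-0.02,0.029,0],[0,0,-0.052],1],[[-0.02,0.029,0],[0,0,-0.052],1],[[-0.02,0.029,0],[0,0,-0.052],1],[[0,0,0],[0,0,0],1],[[0,0,0],[0,0,0],1]]'
python3 - <<'E'
from h import *
s=ctrl.sense(); print(s["joint_pos"],s["orientation"],s["tool_pos"])
d=grab("wrist"); save(d,"w2.png"); W=cloud(d)
objs(W,d["image"],zlo=36,zhi=48,amin=100);objs(W,d["image"],zlo=60,zhi=170,amin=500)
d=grab("top"); W=cloud(d)
objs(W,d["image"],zlo=32,zhi=48,yr=(-150,150),xr=(450,630)); objs(W,d["image"],yr=(-450,-150))
E
```

```text
time_s: 3.37
tool_pos: [519.9, -70.3, 126.4]
orientation: [-3.126, 0.004, -0.143]
ft_force: [0.0, 0.3, -2.1]
opening: 16.9
grip_force: 43.4
[-0.14370746  0.32929596 -0.32637106  0.91881018  0.01516558  3.14053293] [-3.12642318  0.0036648  -0.14264785] [519.85019243 -70.31543396 126.44049494]
px [154. 184.] ctr [537.6  -1.8] size [175. 123.] long-axis yaw 1.398 z50/90 41.1 42.5 rgb [202.  53.  45.]
px [515. 170.] ctr [ 530.8 -238.3] size [45. 50.] long-axis yaw -0.425 z50/90 39.8 40.9 rgb [176.  50.  40.]
px [512. 275.] ctr [ 446.6 -240.1] size [45. 49.] long-axis yaw -0.737 z50/90 39.8 41.3 rgb [213. 179.  47.]
px [284. 244.] ctr [519.3 -69.1] size [ 50. 103.] long-axis yaw -0.143 z50/90 129.6 153.4 rgb [112.  70.  38.]
px [544. 180.] ctr [ 529.4 -240. ] size [22. 21.] long-axis yaw 0.063 z50/90 63.4 64.4 rgb [218. 188. 125.]
px [536. 294.] ctr [ 444.4 -242.3] size [22. 22.] long-axis yaw 0.089 z50/90 63.3 64.3 rgb [214. 184. 121.]
px [295. 187.] ctr [600.3  30.7] size [93. 16.] long-axis yaw 1.528 z50/90 39.9 42.8 rgb [173.  44.  32.]
px [455. 211.] ctr [ 544.9 -363.4] size [51. 48.] long-axis yaw 0.077 z50/90 43.1 61.8 rgb [160. 161. 166.]
```

View pics/w2.png

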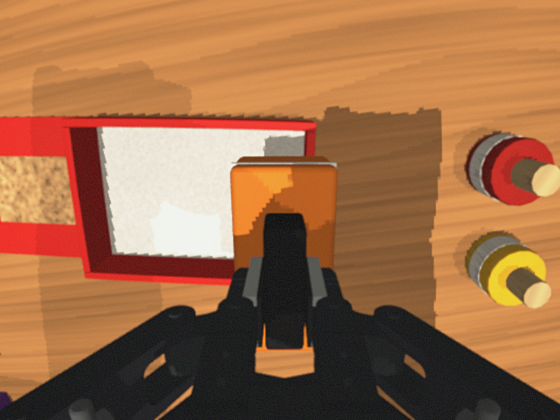

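The wrist view shows the lunchbox held level at (284,215) and the box's right inner corner at (305,135). The last joint stopped at its limit, so I'll turn the lunchbox the other way by about half a turn, as it is symmetric.

```bash
R='x'; python3 -m crank '[[[0,0,0.02],[0,0,0.12],1],[[0,0,0],[0,0,0.12],1],[[0,0,0],[0,0,0.12],1],[[0,0,0],[0,0,0.12],1],[[0,0,0],[0,0,0.12],1],[[0,0,0],[0,0,0.12],1],[[0,0,0],[0,0,0.12],1],[[0,0,0],[0,0,0.12],1]]'
python3 -m crank '[[[0,0,0],[0,0,0.12],1],[[0,0,0],[0,0,0.12],1],[[0,0,0],[0,0,0.12],1],[[0,0,0],[0,0,0.12],1],[[0,0,0],[0,0,0.12],1],[[0,0,0],[0,0,0.12],1],[[0,0,0],[0,0,0.12],1],[[0,0,0],[0,0,0.12],1]]'
python3 -m crank '[[[0,0,0],[0,0,0.12],1],[[0,0,0],[0,0,0.12],1],[[0,0,0],[0,0,0.12],1],[[0,0,0],[0,0,0.12],1],[[0,0,0],[0,0,0.12],1],[[0,0,0],[0,0,0.12],1],[[0,0,0],[0,0,0.12],1],[[0,0,0],[0,0,0.12],1]]'
python3 -m crank '[[[0.005,0.01,0],[0,0,0.12],1],[[0.004,0.006,0],[0,0,0.11],1],[[0,0,0],[0,0,0],1],[[0,0,0],[0,0,0],1],[[0,0,0],[0,0,0],1]]'
python3 - <<'E'
from h import *
s=ctrl.sense(); print(s["joint_pos"],s["orientation"],s["tool_pos"])
d=grab("top"); W=cloud(d)
objs(W,d["image"],zlo=10,zhi=25,yr=(200,480)); objs(W,d["image"],yr=(-450,-150))
E
```

```text
time_s: 4.13
tool_pos: [523.9, -72.1, 147.3]
orientation: [-3.127, -0.0, 0.821]
ft_force: [1.4, 0.5, -2.6]
opening: 16.7
grip_force: 43.4
time_s: 4.8
tool_pos: [523.8, -72.1, 147.3]
orientation: [-3.127, 0.001, 1.781]
ft_force: [-0.1, -0.2, -2.2]
opening: 16.9
grip_force: 43.4
time_s: 5.47
tool_pos: [523.8, -72.1, 147.3]
orientation: [-3.126, 0.001, 2.741]
ft_force: [0.4, 0.8, -3.0]
opening: 17.0
grip_force: 43.4
time_s: 5.88
tool_pos: [531.8, -55.8, 147.4]
orientation: [-3.126, -0.0, 2.963]
ft_force: [-0.1, -0.6, -1.8]
opening: 17.0
grip_force: 43.3
[-0.09496567  0.32676651 -0.27006637  0.97531368 -0.01601237  0.08347551] [-3.12552346e+00 -1.05041715e-05  2.96316220e+00] [531.75791595 -55.80446662 147.3832167 ]
px [147. 152.] ctr [693.8 411.8] size [55. 80.] long-axis yaw -1.161 z50/90 13.5 15.9 rgb [215. 129. 152.]
px [194. 204.] ctr [560.  290.4] size [80. 55.] long-axis yaw 0.085 z50/90 13.5 15.9 rgb [ 91. 111. 152.]
px [148. 207.] ctr [550.3 405.9] size [56. 80.] long-axis yaw -0.2 z50/90 13.5 16.1 rgb [180.  64.  23.]
px [149. 251.] ctr [440.9 398.8] size [55. 80.] long-axis yaw -0.033 z50/90 13.6 16.1 rgb [106. 136. 106.]
px [194. 253.] ctr [436.1 286.5] size [55. 80.] long-axis yaw -0.127 z50/90 13.4 16.0 rgb [190. 157.  30.]
px [179. 304.] ctr [310.1 319.7] size [60. 75.] long-axis yaw -1.562 z50/90 18.1 21.0 rgb [125.  63. 140.]
px [452. 211.] ctr [ 545.  -362.6] size [50. 52.] long-axis yaw -1.465 z50/90 38.7 61.0 rgb [148. 147. 149.]
```

```bash
python3 -m crank '[[[-0.004,0.002,-0.02],[0.016,-0.003,0.006],1],[[0,0,-0.025],[0,0,0],1],[[0,0,-0.02],[0,0,0],1],[[0,0,-0.015],[0,0,0],1],[[0,0,-0.005],[0,0,0],1],[[0,0,0],[0,0,0],1]]'
python3 -m crank '[[[0,0,-0.002],[0,0,0],1],[[0,0,-0.002],[0,0,0],1],[[0,0,0],[0,0,0],1]]'
python3 -c "
from rig import ctrl;s=ctrl.sense();print(s['tool_pos'],s['orientation'],s['ft_force'])"
```

```text
time_s: 6.43
tool_pos: [526.1, -53.4, 61.3]
orientation: [3.141, -0.003, 2.971]
ft_force: [-0.1, -0.4, -1.2]
opening: 17.1
grip_force: 43.3
time_s: 6.68
tool_pos: [528.3, -53.3, 59.4]
orientation: [3.141, 0.002, 2.972]
ft_force: [0.3, -0.1, -1.7]
opening: 16.8
grip_force: 43.3
[528.29572214 -53.30265772  59.42041151] [3.14086152e+00 2.14918708e-03 2.97180077e+00] [ 0.33747092 -0.09286708 -1.71751421]
```

```bash
python3 -m crank '[[[0,0,-0.002],[0,0,0],1],[[0,0,-0.001],[0,0,0],1],[[0,0,0],[0,0,0],1],[[0,0,0],[0,0,0],1]]'
python3 -m crank '[[[0,0,0],[0,0,0],0.1],[[0,0,0],[0,0,0],0.1],[[0,0,0],[0,0,0],0.1],[[0,0,0.03],[0,0,0],0.1],[[0,0,0.04],[0,0,0],0.1],[[0,0,0.02],[0,0,0],0.1]]'
python3 -m crank '[[[0,-0.03,0],[0,0,-0.12],0.1],[[0,-0.04,0],[0,0,-0.12],-0.3],[[0,-0.04,0],[0,0,-0.12],-0.3],[[0,-0.04,0],[0,0,-0.12],-0.3],[[0,-0.03,0],[0,0,-0.12],-0.3],[[0,0,0],[0,0,-0.12],-0.3],[[0,0,0],[0,0,-0.12],-0.3],[[0,0,0],[0,0,-0.12],-0.3]]'
python3 - <<'E'
from h import *
s=ctrl.sense(); print(s["joint_pos"],s["orientation"],s["tool_pos"])
d=grab("wrist"); save(d,"w3.png"); W=cloud(d)
objs(W,d["image"],zlo=50,zhi=75,amin=100)
d=grab("top"); W=cloud(d); save(d,"t3.png",(220,160,480,280),2)
objs(W,d["image"],yr=(-450,100),xr=(400,680),zlo=32)
E
```

```text
time_s: 7.02
tool_pos: [527.6, -53.2, 55.8]
orientation: [3.141, 0.001, 2.972]
ft_force: [-0.4, -0.5, -2.0]
opening: 16.8
grip_force: 43.4
time_s: 7.52
tool_pos: [529.0, -53.3, 149.2]
orientation: [3.141, 0.004, 2.972]
ft_force: [0.7, 0.7, 0.9]
opening: 38.3
grip_force: 0.0
time_s: 8.18
tool_pos: [527.4, -234.2, 145.7]
orientation: [3.141, 0.0, 2.004]
ft_force: [-0.7, -0.1, -0.3]
opening: 55.4
grip_force: 0.0
[-4.18149810e-01  3.94546662e-01 -1.68721797e-01  1.00658154e+00
  3.25402004e-04  7.19112238e-01] [3.14072446e+00 4.97657671e-04 2.00433054e+00] [ 527.35794861 -234.22016253  145.72408344]
px [434.   3.] ctr [552.9 -67.3] size [ 2. 11.] long-axis yaw -0.01 z50/90 58.8 67.4 rgb [27. 23. 22.]
px [170. 179.] ctr [ 444.7 -241.8] size [21. 22.] long-axis yaw -1.025 z50/90 62.3 64.4 rgb [156. 126.  83.]
px [282. 226.] ctr [ 529.8 -240.7] size [21. 21.] long-axis yaw 0.26 z50/90 62.4 64.5 rgb [156. 126.  85.]
px [237. 358.] ctr [ 544.8 -362.5] size [21. 18.] long-axis yaw 0.372 z50/90 61.0 64.3 rgb [ 54.  96. 167.]
px [331. 215.] ctr [527.2 -55.4] size [ 61. 122.] long-axis yaw -0.176 z50/90 48.2 68.6 rgb [164.  76.  29.]
px [405. 216.] ctr [ 529.4 -240.9] size [46. 50.] long-axis yaw -1.538 z50/90 44.0 62.9 rgb [111.  45.  26.]
px [407. 251.] ctr [ 443.7 -240.4] size [48. 47.] long-axis yaw 1.561 z50/90 43.9 62.5 rgb [129.  91.  18.]
```

View pics/t3.png

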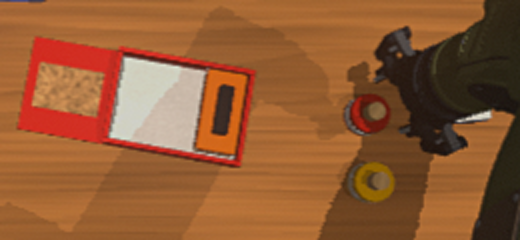

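Lunchbox stands in the box's right end at (222,110). Next is the red jar.

```bash
python3 -m crank '[[[0.002,-0.0065,-0.02],[0,0,0],-0.3],[[0,0,-0.025],[0,0,0],-0.3],[[0,0,-0.025],[0,0,0],-0.3],[[0,0,-0.017],[0,0,0],-0.3],[[0,0,-0.007],[0,0,0],-0.3],[[0,0,0],[0,0,0],-0.3]]' 40
python3 -m crank '[[[0,0,0],[0,0,0],1],[[0,0,0],[0,0,0],1],[[0,0,0],[0,0,0],1],[[0,0,0],[0,0,0],1],[[0,0,0],[0,0,0],1]]' 40
python3 -m crank '[[[0,0,0.02],[0,0,0],1],[[0,0,0.035],[0,0,0],1],[[0,0,0.035],[0,0,0],1],[[0.005,0.034,0],[0,0,0],1],[[0.005,0.04,0],[0,0,0],1],[[0.005,0.04,0],[0,0,0],1],[[0.005,0.04,0],[0,0,0],1],[[0.005,0.04,0],[0,0,0],1]]'
python3 -m crank '[[[0.005,0.02,0],[0,0,0],1],[[0.005,0.02,0],[0,0,0],1],[[0,0,0],[0,0,0],1],[[0,0,0],[0,0,0],1],[[0,0,0],[0,0,0],1]]'
python3 - <<'E'
from h import *
s=ctrl.sense(); print(s["joint_pos"],s["orientation"],s["tool_pos"])
d=grab("wrist"); save(d,"w4.png"); W=cloud(d)
objs(W,d["image"],zlo=60,zhi=170,amin=300)
objs(W,d["image"],zlo=30,zhi=48,yr=(-120,120),amin=300)
E
```

```text
time_s: 8.78
tool_pos: [528.0, -238.8, 50.0]
orientation: [-3.14, -0.002, 2.014]
ft_force: [-0.3, -0.6, -0.1]
opening: 55.4
grip_force: 0.0
time_s: 9.2
tool_pos: [530.6, -240.3, 53.2]
orientation: [3.139, 0.003, 2.012]
ft_force: [-1.1, -0.5, 4.9]
opening: 20.3
grip_force: 39.2
time_s: 9.87
tool_pos: [554.3, -44.0, 141.9]
orientation: [3.141, 0.0, 2.012]
ft_force: [0.3, 0.3, -0.6]
opening: 19.9
grip_force: 39.4
time_s: 10.28
tool_pos: [564.1, -5.9, 141.6]
orientation: [3.142, 0.001, 2.012]
ft_force: [0.3, -0.1, -1.5]
opening: 19.4
grip_force: 39.3
[-1.02281584e-02  3.77271773e-01 -2.07910748e-01  9.85334907e-01
 -5.35435191e-04  1.11904650e+00] [3.14157547e+00 6.03473347e-04 2.01231792e+00] [564.1479221   -5.94195791 141.59168661]
px [486. 249.] ctr [715.6  29.1] size [ 47. 141.] long-axis yaw -1.446 z50/90 67.5 70.2 rgb [181. 148.  37.]
px [269. 255.] ctr [546.4 -26.6] size [105.  50.] long-axis yaw 0.886 z50/90 126.4 158.5 rgb [91. 58. 48.]
px [233. 177.] ctr [537.5  -2.3] size [175. 123.] long-axis yaw 1.394 z50/90 41.8 45.9 rgb [182.  63.  39.]
px [476. 229.] ctr [708.6  44.6] size [82. 16.] long-axis yaw 1.412 z50/90 41.5 46.8 rgb [102.  77.  24.]
px [481. 331.] ctr [766.1 -30.2] size [17. 68.] long-axis yaw -0.142 z50/90 38.0 45.8 rgb [200. 147.  37.]
```

View pics/w4.png

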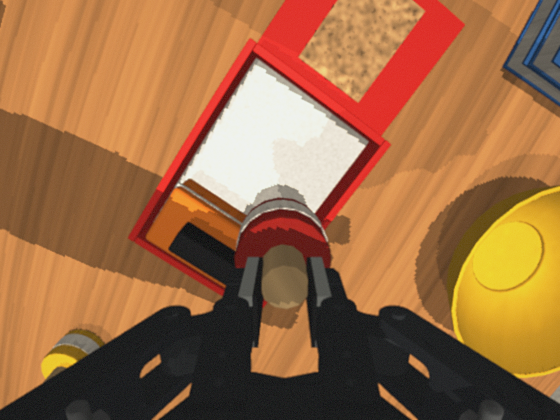

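Red jar hangs upright at (285,240), over the free floor beside the lunchbox. I'll lower it and then fetch the yellow jar.

```bash
python3 -m crank '[[[0.001,0,-0.02],[0,0,0],1],[[0,0,-0.025],[0,0,0],1],[[0,0,-0.02],[0,0,0],1],[[0,0,-0.01],[0,0,0],1],[[0,0,-0.004],[0,0,0],1],[[0,0,-0.003],[0,0,0],1],[[0,0,0],[0,0,0],1],[[0,0,0],[0,0,0],1]]'
python3 -m crank '[[[0,0,0],[0,0,0],0.1],[[0,0,0],[0,0,0],0.1],[[0,0,0],[0,0,0],0.1],[[0,0,0.03],[0,0,0],0.1],[[0,0,0.04],[0,0,0],0.1],[[0,0,0.015],[0,0,0],0.1]]'
python3 -m crank '[[[-0.015,-0.03,0],[0,0,0],0],[[-0.02,-0.035,0],[0,0,0],-0.3],[[-0.02,-0.035,0],[0,0,0],-0.3],[[-0.02,-0.035,0],[0,0,0],-0.3],[[-0.02,-0.035,0],[0,0,0],-0.3],[[-0.015,-0.035,0],[0,0,0],-0.3],[[-0.01,-0.03,0],[0,0,0],-0.3],[[0,0,0],[0,0,0],-0.3]]'
python3 - <<'E'
from h import *
s=ctrl.sense(); print(s["joint_pos"],s["orientation"],s["tool_pos"])
d=grab("wrist"); W=cloud(d)
objs(W,d["image"],zlo=50,zhi=75,amin=100)
d=grab("top"); W=cloud(d)
objs(W,d["image"],yr=(-450,120),xr=(400,680),zlo=50,amin=10)
objs(W,d["image"],zlo=10,zhi=25,yr=(200,480))
E
```

```text
time_s: 11.0
tool_pos: [566.5, -5.9, 60.7]
orientation: [3.139, 0.001, 2.012]
ft_force: [0.8, -0.3, -1.3]
opening: 19.6
grip_force: 39.5
time_s: 11.5
tool_pos: [567.8, -5.6, 149.3]
orientation: [3.135, 0.003, 2.012]
ft_force: [1.3, 1.2, 1.3]
opening: 38.6
grip_force: 0.0
time_s: 12.17
tool_pos: [444.1, -245.5, 145.4]
orientation: [-3.142, 0.004, 2.006]
ft_force: [-0.0, 0.6, 0.7]
opening: 55.5
grip_force: 0.0
[-0.50355223  0.28157815 -0.34278921  0.94336284 -0.00234905  0.63218373] [-3.14150939  0.00386164  2.00585325] [ 444.07531217 -245.51098223  145.36019825]
px [531.  22.] ctr [530.6 -55.2] size [19. 57.] long-axis yaw -0.162 z50/90 64.7 70.4 rgb [30. 29. 28.]
px [285. 213.] ctr [ 444.2 -242.2] size [21. 21.] long-axis yaw -0.41 z50/90 62.6 64.4 rgb [164. 133.  88.]
px [311. 200.] ctr [564.   -2.7] size [20. 18.] long-axis yaw 0.216 z50/90 67.0 70.7 rgb [176. 135.  86.]
px [331. 214.] ctr [529.1 -51.8] size [18. 60.] long-axis yaw -0.173 z50/90 67.8 70.8 rgb [64. 43. 33.]
px [458. 209.] ctr [ 545.  -362.2] size [21. 20.] long-axis yaw 1.316 z50/90 61.3 64.7 rgb [ 51.  75. 144.]
px [410. 250.] ctr [ 444.  -241.6] size [21. 20.] long-axis yaw 1.568 z50/90 61.2 64.5 rgb [114.  86.  52.]
px [148. 152.] ctr [694.7 412.1] size [57. 80.] long-axis yaw -1.156 z50/90 13.5 16.1 rgb [201. 120. 142.]
px [194. 203.] ctr [560.8 289.9] size [79. 55.] long-axis yaw 0.077 z50/90 13.6 16.1 rgb [ 88. 106. 144.]
px [148. 208.] ctr [550.  406.3] size [55. 80.] long-axis yaw -0.188 z50/90 13.5 16.4 rgb [169.  61.  21.]
px [149. 251.] ctr [440.8 399.1] size [55. 80.] long-axis yaw -0.033 z50/90 13.5 16.0 rgb [ 97. 126.  97.]
px [194. 254.] ctr [436.1 286.4] size [55. 80.] long-axis yaw -0.137 z50/90 13.5 16.1 rgb [177. 147.  30.]
px [179. 304.] ctr [310.5 319.6] size [60. 75.] long-axis yaw -1.544 z50/90 18.0 20.7 rgb [125.  62. 142.]
```

```bash
python3 -m crank '[[[0,0.0035,-0.02],[0,0,0],-0.3],[[0,0,-0.025],[0,0,0],-0.3],[[0,0,-0.025],[0,0,0],-0.3],[[0,0,-0.015],[0,0,0],-0.3],[[0,0,-0.006],[0,0,0],-0.3],[[0,0,0],[0,0,0],-0.3]]' 40
python3 -m crank '[[[0,0,0],[0,0,0],1],[[0,0,0],[0,0,0],1],[[0,0,0],[0,0,0],1],[[0,0,0],[0,0,0],1],[[0,0,0],[0,0,0],1]]' 40
python3 -m crank '[[[0,0,0.02],[0,0,0],1],[[0,0,0.035],[0,0,0],1],[[0,0,0.035],[0,0,0],1],[[0.01,0.035,0],[0,0,0],1],[[0.01,0.038,0],[0,0,0],1],[[0.01,0.038,0],[0,0,0],1],[[0.01,0.038,0],[0,0,0],1],[[0.01,0.036,0],[0,0,0],1]]'
python3 -m crank '[[[0.008,0.03,0],[0,0,0],1],[[0.008,0.03,0],[0,0,0],1],[[0,0,0],[0,0,0],1],[[0,0,0],[0,0,0],1],[[0,0,0],[0,0,0],1]]'
python3 - <<'E'
from h import *
s=ctrl.sense(); print(s["joint_pos"],s["orientation"],s["tool_pos"])
d=grab("top"); W=cloud(d)
objs(W,d["image"],yr=(-450,120),xr=(400,680),zlo=30,amin=10)
E
```

```text
time_s: 12.77
tool_pos: [444.8, -235.4, 52.4]
orientation: [-3.141, -0.002, 2.014]
ft_force: [-0.2, -0.7, 0.6]
opening: 55.5
grip_force: 0.0
time_s: 13.18
tool_pos: [446.4, -237.7, 54.9]
orientation: [3.14, 0.002, 2.012]
ft_force: [-0.5, 0.0, 6.1]
opening: 19.7
grip_force: 39.0
time_s: 13.85
tool_pos: [495.5, -50.3, 143.8]
orientation: [3.14, 0.0, 2.012]
ft_force: [0.2, -0.1, -1.8]
opening: 19.7
grip_force: 39.2
time_s: 14.27
tool_pos: [511.0, 7.7, 143.4]
orientation: [-3.141, 0.0, 2.013]
ft_force: [0.7, -0.1, -1.5]
opening: 20.0
grip_force: 39.2
[ 1.54401352e-02  2.91162580e-01 -3.34293312e-01  9.45425848e-01
 -4.41293415e-04  1.14446927e+00] [-3.14133240e+00  3.66472569e-04  2.01256359e+00] [510.99589589   7.74906547 143.44247042]
px [283. 185.] ctr [606.3  64.8] size [21.  6.] long-axis yaw 1.38 z50/90 40.8 43.4 rgb [179.  45.  30.]
px [454. 210.] ctr [ 545.  -361.7] size [50. 51.] long-axis yaw -1.464 z50/90 42.8 61.9 rgb [164. 161. 162.]
px [273. 229.] ctr [496.2  88.1] size [12. 13.] long-axis yaw -0.005 z50/90 39.4 42.3 rgb [185.  45.  34.]
px [280. 231.] ctr [489.9  70.8] size [7. 5.] long-axis yaw 1.562 z50/90 40.1 42.3 rgb [181.  46.  36.]
px [286. 232.] ctr [487.6  57.2] size [10.  5.] long-axis yaw 1.548 z50/90 39.8 42.7 rgb [184.  50.  41.]
px [292. 233.] ctr [485.2  43.6] size [8. 5.] long-axis yaw 1.565 z50/90 39.4 41.7 rgb [170.  44.  35.]
px [297. 234.] ctr [482.6  30.1] size [10.  5.] long-axis yaw 1.553 z50/90 40.7 43.9 rgb [177.  47.  38.]
px [302. 235.] ctr [480.3  16.4] size [5. 8.] long-axis yaw -1.554 z50/90 39.1 42.6 rgb [181.  46.  37.]
```

```bash
python3 -m crank '[[[-0.002,-0.002,-0.02],[0,0,0],1],[[0,0,-0.025],[0,0,0],1],[[0,0,-0.02],[0,0,0],1],[[0,0,-0.01],[0,0,0],1],[[0,0,-0.004],[0,0,0],1],[[0,0,-0.003],[0,0,0],1],[[0,0,0],[0,0,0],1],[[0,0,0],[0,0,0],1]]'
python3 -m crank '[[[0,0,0],[0,0,0],0.1],[[0,0,0],[0,0,0],0.1],[[0,0,0],[0,0,0],0.1],[[0,0,0.03],[0,0,0],0.1],[[0,0,0.04],[0,0,0],0.1],[[0,0,0.015],[0,0,0],0.1]]'
python3 -m crank '[[[0,-0.03,0],[0,0,-0.04],0],[[0,-0.038,0],[0,0,-0.04],-0.3],[[0.005,-0.038,0],[0,0,-0.04],-0.3],[[0.005,-0.038,0],[0,0,-0.04],-0.3],[[0.005,-0.038,0],[0,0,-0.04],-0.3],[[0.005,-0.038,0],[0,0,-0.04],-0.3],[[0.005,-0.038,0],[0,0,-0.04],-0.3],[[0.005,-0.038,0],[0,0,-0.055],-0.3]]'
python3 -m crank '[[[0.003,-0.035,0],[0,0,0],-0.3],[[0.003,-0.033,0],[0,0,0],-0.3],[[0,0,0],[0,0,0],-0.3],[[0,0,0],[0,0,0],-0.3],[[0,0,0],[0,0,0],-0.3]]'
python3 - <<'E'
from h import *
s=ctrl.sense(); print(s["joint_pos"],s["orientation"],s["tool_pos"])
d=grab("wrist"); save(d,"w5.png"); W=cloud(d)
objs(W,d["image"],zlo=50,zhi=75,amin=100)
objs(W,d["image"],zlo=30,zhi=42,amin=300)
d=grab("top"); W=cloud(d)
objs(W,d["image"],yr=(-450,120),xr=(400,650),zlo=50,amin=10)
E
```

```text
time_s: 14.98
tool_pos: [509.6, 5.3, 62.1]
orientation: [3.141, 0.001, 2.011]
ft_force: [0.2, -0.6, -1.6]
opening: 19.3
grip_force: 44.4
time_s: 15.48
tool_pos: [511.8, 6.0, 151.1]
orientation: [3.135, 0.003, 2.012]
ft_force: [0.8, -0.3, 0.5]
opening: 38.5
grip_force: 0.0
time_s: 16.15
tool_pos: [539.6, -292.1, 147.2]
orientation: [3.14, 0.001, 1.675]
ft_force: [1.3, 0.7, 0.3]
opening: 55.4
grip_force: 0.0
time_s: 16.57
tool_pos: [545.2, -357.7, 146.6]
orientation: [3.141, -0.0, 1.677]
ft_force: [0.2, 0.2, 0.0]
opening: 55.9
grip_force: 0.0
[-5.80970729e-01  5.18961497e-01  4.33157590e-02  1.09516869e+00
  5.57040532e-04  8.83679090e-01] [ 3.14125331e+00 -4.42118926e-04  1.67694291e+00] [ 545.19038997 -357.73492052  146.59536328]
px [283. 226.] ctr [ 545.9 -364.2] size [21. 21.] long-axis yaw 0.3 z50/90 62.5 64.5 rgb [ 41.  73. 128.]
px [283. 213.] ctr [ 545.9 -364.5] size [50. 50.] long-axis yaw -1.463 z50/90 39.3 40.5 rgb [187. 182. 169.]
px [311. 200.] ctr [564.  -3.] size [20. 19.] long-axis yaw 0.026 z50/90 67.2 71.5 rgb [181. 139.  88.]
px [331. 214.] ctr [529.2 -51.6] size [18. 59.] long-axis yaw -0.168 z50/90 67.5 71.0 rgb [67. 44. 33.]
px [458. 209.] ctr [ 544.4 -362.3] size [20. 20.] long-axis yaw -0.061 z50/90 61.6 64.8 rgb [44. 51. 91.]
px [308. 223.] ctr [507.4   4.9] size [19. 19.] long-axis yaw -1.546 z50/90 67.4 70.5 rgb [188. 146.  90.]
```

View pics/w5.png

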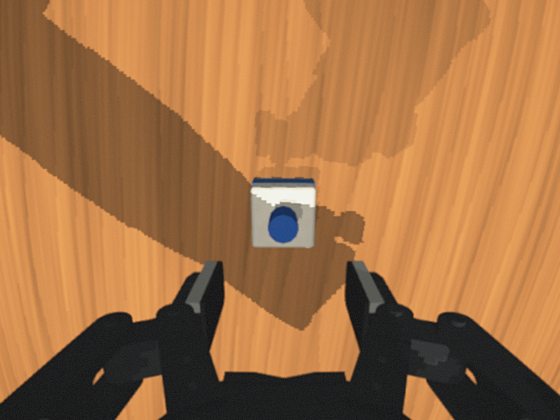

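The cap at (283,226) sits midway between the fingers, so I'll pick up the carton.

```bash
python3 -m crank '[[[0.0005,-0.006,-0.02],[0,0,0],-0.3],[[0,0,-0.025],[0,0,0],-0.3],[[0,0,-0.025],[0,0,0],-0.3],[[0,0,-0.016],[0,0,0],-0.3],[[0,0,-0.007],[0,0,0],-0.3],[[0,0,0],[0,0,0],-0.3],[[0,0,0],[0,0,0],-0.3]]' 40
python3 -m crank '[[[0,0,0],[0,0,0],1],[[0,0,0],[0,0,0],1],[[0,0,0],[0,0,0],1],[[0,0,0],[0,0,0],1],[[0,0,0],[0,0,0],1]]' 40
python3 -m crank '[[[0,0,0.02],[0,0,0],1],[[0,0,0.035],[0,0,0],1],[[0,0,0.035],[0,0,-0.03],1],[[-0.002,0.034,0],[0,0,-0.05],1],[[-0.002,0.038,0],[0,0,-0.05],1],[[-0.002,0.038,0],[0,0,-0.05],1],[[-0.002,0.038,0],[0,0,-0.05],1],[[-0.002,0.038,0],[0,0,-0.05],1]]'
python3 -m crank '[[[-0.002,0.038,0],[0,0,0],1],[[-0.002,0.038,0],[0,0,0],1],[[-0.002,0.038,0],[0,0,0],1],[[-0.002,0.038,0],[0,0,0],1],[[-0.001,0.038,0],[0,0,0],1],[[-0.001,0.038,0],[0,0,0],1],[[0,0,0],[0,0,0],1],[[0,0,0],[0,0,0],1]]'
python3 - <<'E'
from h import *
s=ctrl.sense(); print(s["joint_pos"],s["orientation"],s["tool_pos"])
d=grab("wrist"); save(d,"w6.png"); W=cloud(d)
objs(W,d["image"],zlo=50,zhi=200,amin=100)
E
```

```text
time_s: 17.25
tool_pos: [546.3, -363.4, 54.3]
orientation: [3.141, 0.001, 1.678]
ft_force: [0.2, -0.4, 1.2]
opening: 55.7
grip_force: 0.0
time_s: 17.67
tool_pos: [546.5, -364.8, 55.2]
orientation: [3.139, 0.002, 1.677]
ft_force: [-0.8, -0.4, 5.9]
opening: 19.7
grip_force: 39.0
time_s: 18.33
tool_pos: [535.4, -176.6, 143.6]
orientation: [3.141, 0.0, 1.394]
ft_force: [0.8, 0.5, -2.6]
opening: 19.9
grip_force: 39.3
time_s: 19.0
tool_pos: [525.7, 51.8, 143.6]
orientation: [3.141, 0.0, 1.401]
ft_force: [1.8, 0.2, -2.6]
opening: 19.4
grip_force: 39.3
[ 9.86557321e-02  3.18111241e-01 -2.93748430e-01  9.58491074e-01
 -5.96275232e-04  1.83888250e+00] [3.14100504e+00 4.56947323e-04 1.40136562e+00] [525.6929188   51.83955614 143.60924365]
px [509.   1.] ctr [698.7 170.3] size [ 3. 38.] long-axis yaw -0.089 z50/90 55.2 56.5 rgb [ 57.  97. 146.]
px [534. 191.] ctr [714.4  31.5] size [ 45. 132.] long-axis yaw -1.5 z50/90 63.4 70.1 rgb [159. 128.  33.]
px [286. 285.] ctr [534.9  11.1] size [ 86. 147.] long-axis yaw -1.45 z50/90 151.4 197.7 rgb [74. 76. 78.]
px [409. 367.] ctr [565.   40.6] size [ 6. 13.] long-axis yaw -1.104 z50/90 198.2 199.7 rgb [41. 38. 35.]
px [158. 371.] ctr [485.   52.2] size [7. 4.] long-axis yaw 0.289 z50/90 197.8 199.3 rgb [34. 33. 32.]
```

View pics/w6.png

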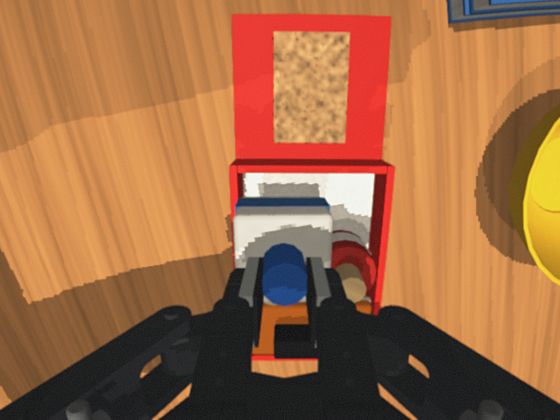

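Carton hangs square over the free left bay at (283,230). Next I'll place it and head for the small blue book.

```bash
python3 -m crank '[[[0.0015,0.0025,-0.02],[0,0,0],1],[[0,0,-0.025],[0,0,0],1],[[0,0,-0.02],[0,0,0],1],[[0,0,-0.01],[0,0,0],1],[[0,0,-0.004],[0,0,0],1],[[0,0,-0.003],[0,0,0],1],[[0,0,0],[0,0,0],1],[[0,0,0],[0,0,0],1]]'
python3 -m crank '[[[0,0,0],[0,0,0],0.1],[[0,0,0],[0,0,0],0.1],[[0,0,0],[0,0,0],0.1],[[0,0,0.03],[0,0,0],0.1],[[0,0,0.04],[0,0,0],0.1],[[0,0,0.015],[0,0,0.12],0.1]]'
python3 -m crank '[[[0.003,0.03,0],[0,0,0.12],0],[[0.005,0.038,0],[0,0,0.12],-0.3],[[0.005,0.038,0],[0,0,0.12],-1],[[0.005,0.038,0],[0,0,0.12],-1],[[0.005,0.038,0],[0,0,0.12],-1],[[0.005,0.038,0],[0,0,0.12],-1],[[0.005,0.016,0],[0,0,0.12],-1],[[0,0,0],[0,0,0.12],-1]]'
python3 -m crank '[[[0,0,0],[0,0,0.12],-1],[[0,0,0],[0,0,0.12],-1],[[0,0,0],[0,0,0.12],-1],[[0,0,0],[0,0,0.12],-1],[[0,0,0],[0,0,0.12],-1],[[0,0,0],[0,0,0.12],-1],[[0,0,0],[0,0,0],-1],[[0,0,0],[0,0,0],-1]]'
python3 - <<'E'
from h import *
s=ctrl.sense(); print(s["joint_pos"],s["orientation"],s["tool_pos"])
d=grab("wrist"); save(d,"w7.png"); W=cloud(d)
objs(W,d["image"],zlo=8,zhi=75,amin=300)
d=grab("top"); W=cloud(d); save(d,"t7.png",(220,160,370,260),4)
objs(W,d["image"],yr=(-450,120),xr=(400,650),zlo=50,amin=10)
E
```

```text
time_s: 19.72
tool_pos: [528.5, 52.1, 62.7]
orientation: [3.139, -0.0, 1.397]
ft_force: [0.1, -1.1, -1.6]
opening: 19.4
grip_force: 39.5
time_s: 20.22
tool_pos: [529.8, 52.7, 151.2]
orientation: [3.135, -0.001, 1.519]
ft_force: [1.3, -0.0, 1.2]
opening: 38.3
grip_force: 0.0
time_s: 20.88
tool_pos: [561.6, 293.3, 146.9]
orientation: [3.137, 0.001, 2.488]
ft_force: [0.4, -0.6, 0.3]
opening: 85.0
grip_force: 0.0
time_s: 21.55
tool_pos: [560.5, 288.5, 146.9]
orientation: [3.141, 0.001, -3.089]
ft_force: [0.0, -0.5, -0.4]
opening: 85.3
grip_force: 0.0
[ 4.75133023e-01  4.81334483e-01 -2.11085455e-02  1.06721761e+00
  3.70027800e-04  4.22463598e-01] [ 3.14078951e+00  8.84129015e-04 -3.08892337e+00] [560.54818513 288.50191757 146.93945946]
px [287.  47.] ctr [440.  284.6] size [55. 74.] long-axis yaw -0.137 z50/90 13.9 14.9 rgb [210. 191.  75.]
px [432.  56.] ctr [441.5 397.9] size [56. 81.] long-axis yaw -0.034 z50/90 13.8 14.8 rgb [109. 153. 120.]
px [ 27. 173.] ctr [547.9  60.6] size [ 53. 123.] long-axis yaw -0.2 z50/90 31.5 44.2 rgb [147.  63.  57.]
px [420. 193.] ctr [551.5 405. ] siz
[... 221 characters left out ...]
 48.] long-axis yaw 1.56 z50/90 42.7 56.2 rgb [ 83. 108. 138.]
px [376. 343.] ctr [705.2 389.7] size [58. 35.] long-axis yaw 0.448 z50/90 13.8 14.8 rgb [233. 157. 180.]
px [ 10. 349.] ctr [728.  15.] size [ 25. 111.] long-axis yaw -0.789 z50/90 44.4 67.2 rgb [139. 107.  30.]
px [311. 200.] ctr [565.8  -3.3] size [19. 23.] long-axis yaw -0.103 z50/90 66.9 70.9 rgb [193. 148.  94.]
px [331. 214.] ctr [529.  -51.7] size [18. 60.] long-axis yaw -0.171 z50/90 68.0 71.2 rgb [73. 48. 36.]
px [287. 215.] ctr [526.5  55.7] size [19. 20.] long-axis yaw -0.012 z50/90 67.9 70.8 rgb [ 75.  99. 172.]
px [308. 223.] ctr [507.5   4.8] size [19. 20.] long-axis yaw -1.564 z50/90 67.5 70.7 rgb [201. 157.  98.]
```

View pics/t7.png

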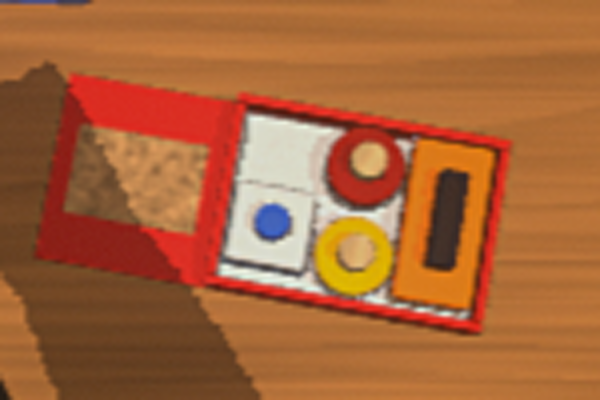

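View pics/w7.png

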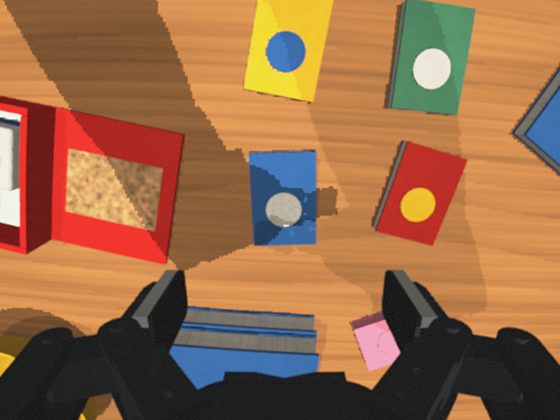

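Groceries are in place: the crop shows carton (272,222), red jar (366,160), yellow jar (355,250) and lunchbox (445,225), all within the walls. The wrist view shows the small blue book at (283,198), midway between the fingers and aligned.

```bash
python3 -m crank '[[[0.001,-0.0005,-0.035],[0,0,0.025],-1],[[0,0,-0.04],[0,0,0],-1],[[0,0,-0.035],[0,0,0],-1],[[0,0,-0.02],[0,0,0],-1],[[0,0,-0.009],[0,0,0],-1],[[0,0,-0.004],[0,0,0],-1],[[0,0,0],[0,0,0],-1],[[0,0,0],[0,0,0],-1]]' 40
python3 -m crank '[[[0,0,0],[0,0,0],0],[[0,0,0],[0,0,0],0.5],[[0,0,0],[0,0,0],1],[[0,0,0],[0,0,0],1],[[0,0,0],[0,0,0],1]]' 40
python3 -m crank '[[[0,0,0.02],[0,0,0],1],[[0,0,0.03],[0,0,0],1],[[0,0,0.03],[0,0,0],1],[[0,0,0],[0,0,0],1]]'
python3 - <<'E'
from h import *
s=ctrl.sense(); print(s["joint_pos"],s["orientation"],s["tool_pos"])
d=grab("wrist"); save(d,"w8.png"); W=cloud(d)
objs(W,d["image"],zlo=8,zhi=120,amin=300)
E
```

```text
time_s: 22.32
tool_pos: [562.8, 288.5, 5.2]
orientation: [3.14, 0.003, -3.061]
ft_force: [0.9, -0.4, 1.0]
opening: 85.5
grip_force: 0.0
time_s: 22.73
tool_pos: [562.6, 288.4, 5.4]
orientation: [3.14, 0.003, -3.061]
ft_force: [-1.6, -0.5, 6.7]
opening: 52.7
grip_force: 41.6
time_s: 23.07
tool_pos: [565.4, 289.8, 90.2]
orientation: [3.137, 0.01, -3.061]
ft_force: [1.2, 0.9, -0.3]
opening: 52.5
grip_force: 42.6
[ 4.73520200e-01  5.21967054e-01 -1.08036556e-01  9.29307575e-01
  4.40788258e-04  3.93089353e-01] [ 3.13678601  0.0104403  -3.06118437] [565.35646119 289.84867604  90.23429521]
px [288.  40.] ctr [450.9 283.4] size [55. 53.] long-axis yaw 1.443 z50/90 13.9 14.9 rgb [200. 202.  98.]
px [471.  53.] ctr [447.1 397.6] size [56. 70.] long-axis yaw -0.023 z50/90 13.8 14.9 rgb [126. 173. 138.]
px [449. 209.] ctr [551.5 404.7] size [57. 81.] long-axis yaw -0.204 z50/90 13.8 14.8 rgb [215.  81.  48.]
px [283. 275.] ctr [603.9 287.3] size [ 80. 167.] long-axis yaw -0.056 z50/90 93.3 99.9 rgb [ 77. 102. 133.]
px [  8. 385.] ctr [724.1  70.6] size [20. 34.] long-axis yaw -1.034 z50/90 32.4 47.0 rgb [114.  87.  27.]
px [149. 401.] ctr [700.  203.8] size [24. 47.] long-axis yaw -0.576 z50/90 54.1 56.4 rgb [ 80. 125. 180.]
px [414. 390.] ctr [707.6 414.6] size [35. 25.] long-axis yaw 0.2 z50/90 14.2 14.9 rgb [247. 184. 210.]
```

View pics/w8.png

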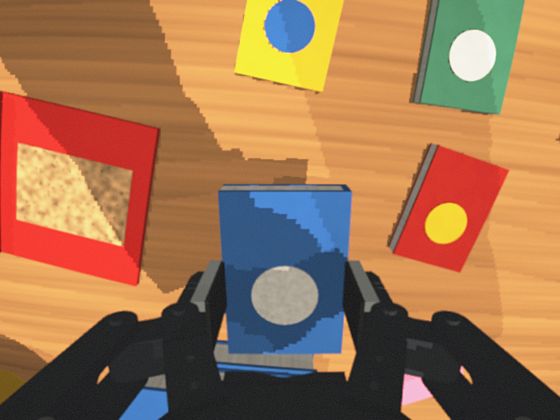

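Blue book is held level and centred at (285,270). I'll carry it to the pad, turning +1.317.

```bash
python3 -m crank '[[[0,-0.02,0],[0,0,0.12],1],[[-0.001,-0.03,0],[0,0,0.12],1],[[-0.001,-0.03,0],[0,0,0.12],1],[[-0.001,-0.03,0],[0,0,0.12],1],[[-0.001,-0.03,0],[0,0,0.12],1],[[0,-0.01,0],[0,0,0.12],1],[[0,0,0],[0,0,0.12],1],[[0,0,0],[0,0,0.12],1]]'
python3 -m crank '[[[0,0,0],[0,0,0.12],1],[[0,0,0],[0,0,0.12],1],[[0,0,0],[0,0,0.117],1],[[0,0,0],[0,0,0],1],[[0,0,0],[0,0,0],1]]'
python3 - <<'E'
from h import *
s=ctrl.sense(); print(s["joint_pos"],s["orientation"],s["tool_pos"])
d=grab("wrist"); save(d,"w9.png"); W=cloud(d)
objs(W,d["image"],zlo=75,zhi=93,amin=300)
objs(W,d["image"],zlo=36,zhi=50,amin=100)
E
```

```text
time_s: 23.78
tool_pos: [556.4, 136.4, 82.7]
orientation: [3.139, -0.001, -2.097]
ft_force: [-0.0, -0.4, -1.1]
opening: 52.4
grip_force: 42.6
time_s: 24.2
tool_pos: [556.7, 137.7, 82.9]
orientation: [3.14, -0.0, -1.747]
ft_force: [1.2, 0.3, -1.2]
opening: 52.4
grip_force: 42.6
[ 2.42060494e-01  4.42576897e-01 -2.70501101e-01  8.59647562e-01
  6.52348821e-04 -1.15245760e+00] [ 3.13956478e+00 -1.87644880e-04 -1.74707500e+00] [556.74596143 137.67681189  82.86882116]
px [284. 266.] ctr [556.4 136.7] size [82. 57.] long-axis yaw 1.393 z50/90 91.0 92.1 rgb [ 75. 102. 136.]
px [274.  97.] ctr [546.3  46.8] size [ 75. 122.] long-axis yaw -0.173 z50/90 41.2 42.5 rgb [183.  44.  38.]
px [218.  10.] ctr [568.2  12.6] size [12. 42.] long-axis yaw -0.153 z50/90 44.4 46.3 rgb [186.  48.  41.]
px [331.   9.] ctr [513.8  21.7] size [ 9. 38.] long-axis yaw -0.194 z50/90 44.1 46.3 rgb [172. 128.  35.]
px [311.  78.] ctr [527.9  52.6] size [50. 50.] long-axis yaw -0.181 z50/90 45.5 46.5 rgb [190. 183. 167.]
px [  4. 159.] ctr [710.6  62.7] size [60. 12.] long-axis yaw 1.177 z50/90 42.2 47.5 rgb [116.  88.  27.]
px [ 48. 328.] ctr [729.2 171.9] size [ 2. 82.] long-axis yaw -0.019 z50/90 42.8 47.9 rgb [132. 126. 116.]
px [140. 409.] ctr [684.  251.6] size [29.  3.] long-axis yaw 1.557 z50/90 42.5 48.1 rgb [119. 114. 104.]
```

```bash
python3 -m crank '[[[0.005,0.0017,-0.02],[0,0,0],1],[[0,0,-0.025],[0,0,0],1],[[0,0,-0.015],[0,0,0],1],[[0,0,-0.005],[0,0,0],1],[[0,0,-0.003],[0,0,0],1],[[0,0,0],[0,0,0],1],[[0,0,0],[0,0,0],1]]'
python3 -m crank '[[[0,0,0],[0,0,0],-1],[[0,0,0],[0,0,0],-1],[[0,0,0],[0,0,0],-1],[[0,0,0],[0,0,0],-1]]'
python3 -m crank '[[[0,0,0.02],[0,0,0],-1],[[0,0,0.035],[0,0,0],-1],[[0,0,0.035],[0,0,0],-1],[[0,0,0.03],[0,0,0],-1],[[0,0,0],[0,0,0],-1],[[0,0,0],[0,0,0],-1]]'
python3 - <<'E'
from h import *
s=ctrl.sense(); print(s["joint_pos"],s["orientation"],s["tool_pos"])
d=grab("wrist"); save(d,"w10.png"); W=cloud(d)
objs(W,d["image"],zlo=12,zhi=30,amin=300)
objs(W,d["image"],zlo=36,zhi=50,amin=100)
im=d["image"]; hsv=cv2.cvtColor(im,cv2.COLOR_RGB2HSV)
E
```

```text
time_s: 24.83
tool_pos: [563.2, 139.8, 16.4]
orientation: [-3.141, 0.001, -1.745]
ft_force: [0.0, 0.5, 0.3]
opening: 52.3
grip_force: 42.6
time_s: 25.17
tool_pos: [563.0, 139.7, 16.4]
orientation: [-3.141, 0.001, -1.744]
ft_force: [-0.5, -0.1, -0.2]
opening: 85.5
grip_force: 0.0
time_s: 25.67
tool_pos: [564.4, 140.0, 138.3]
orientation: [-3.137, 0.003, -1.744]
ft_force: [0.2, 0.5, 0.2]
opening: 85.1
grip_force: 0.0
[ 2.42831337e-01  4.03948938e-01 -1.74374034e-01  9.87143601e-01
  6.42087451e-04 -1.15461800e+00] [-3.13697740e+00  2.74191316e-03 -1.74413528e+00] [564.3968065  140.02414307 138.27653624]
px [365.  69.] ctr [490.9  50.1] size [75.  2.] long-axis yaw 1.373 z50/90 21.3 28.0 rgb [94. 24. 21.]
px [213.  69.] ctr [599.6  32. ] size [74.  2.] long-axis yaw 1.41 z50/90 21.5 27.9 rgb [98. 24. 21.]
px [18. 60.] ctr [746.4  -7.6] size [23. 41.] long-axis yaw -0.655 z50/90 18.8 26.8 rgb [215. 161.  40.]
px [286. 199.] ctr [563.8 138.2] size [81. 55.] long-axis yaw 1.397 z50/90 19.9 20.8 rgb [ 82. 110. 147.]
px [ 27. 185.] ctr [771.3  84.3] size [57. 27.] long-axis yaw 0.12 z50/90 2
[... 606 characters left out ...]
3.] long-axis yaw -0.175 z50/90 42.5 45.9 rgb [168.  43.  36.]
px [332.  16.] ctr [511.9  16.2] size [21. 49.] long-axis yaw -0.155 z50/90 45.0 46.6 rgb [163. 124.  34.]
px [317.  80.] ctr [527.6  52.9] size [50. 50.] long-axis yaw 1.377 z50/90 45.5 46.6 rgb [166. 160. 146.]
px [58. 80.] ctr [704.1  17. ] size [ 6. 27.] long-axis yaw -1.34 z50/90 43.3 48.7 rgb [102.  77.  23.]
px [ 70. 131.] ctr [707.7  57.2] size [54. 10.] long-axis yaw 1.256 z50/90 43.3 48.6 rgb [103.  78.  23.]
px [ 17. 213.] ctr [770.  103.6] size [46.  8.] long-axis yaw 0.059 z50/90 42.3 48.0 rgb [182. 135.  34.]
px [ 97. 282.] ctr [732.9 171.8] size [  8. 102.] long-axis yaw -0.093 z50/90 42.5 47.4 rgb [114. 109. 100.]
```

View pics/w10.png

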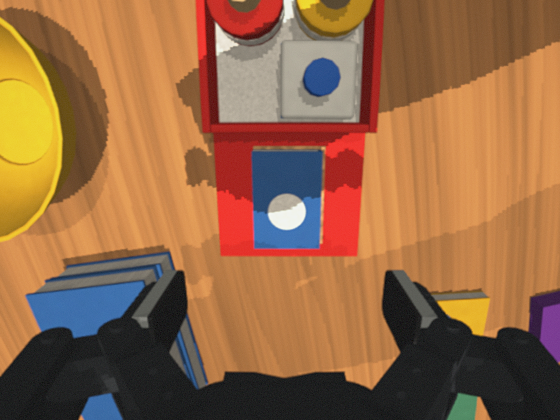

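Blue book is flat on the pad at (287,199) with the picture up; a thin cork strip shows on the right, so it is about 1.5 mm off. Yellow is next.

```bash
python3 -m crank '[[[-0.015,0.02,0],[0,0,-0.118],-1],[[-0.02,0.022,0],[0,0,-0.118],-1],[[-0.02,0.022,0],[0,0,-0.118],-1],[[-0.02,0.022,0],[0,0,-0.118],-1],[[-0.02,0.022,0],[0,0,-0.118],-1],[[-0.02,0.022,0],[0,0,-0.118],-1],[[-0.013,0.016,0],[0,0,-0.118],-1],[[0,0,0],[0,0,-0.118],-1]]'
python3 -m crank '[[[0,0,0],[0,0,-0.118],-1],[[0,0,0],[0,0,-0.118],-1],[[0,0,0],[0,0,-0.118],-1],[[0,0,0],[0,0,-0.118],-1],[[0,0,0],[0,0,-0.115],-1],[[0,0,0],[0,0,0],-1],[[0,0,0],[0,0,0],-1]]'
python3 - <<'E'
from h import *
s=ctrl.sense(); print(s["joint_pos"],s["orientation"],s["tool_pos"])
d=grab("wrist"); W=cloud(d)
objs(W,d["image"],zlo=8,zhi=75,amin=300)
E
```

```text
time_s: 26.38
tool_pos: [430.4, 287.1, 133.7]
orientation: [3.14, -0.004, -2.69]
ft_force: [-0.4, -0.6, 0.4]
opening: 85.4
grip_force: 0.0
time_s: 26.97
tool_pos: [433.4, 284.8, 134.2]
orientation: [-3.14, -0.002, 3.011]
ft_force: [-0.5, -0.3, -0.0]
opening: 85.4
grip_force: 0.0
[ 5.81303634e-01  3.12461430e-01 -3.29383787e-01  9.31352966e-01
  2.16887785e-04  7.11877361e-01] [-3.14018784e+00 -1.96021618e-03  3.01101729e+00] [433.3981857  284.84016891 134.16891242]
px [307.  39.] ctr [312.3 318.1] size [58. 74.] long-axis yaw -1.547 z50/90 18.7 19.7 rgb [142.  79. 165.]
px [422. 193.] ctr [441.6 398. ] size [56. 81.] long-axis yaw -0.027 z50/90 13.9 14.9 rgb [103. 143. 112.]
px [285. 205.] ctr [437.3 285.2] size [55. 81.] long-axis yaw -0.135 z50/90 13.9 14.8 rgb [178. 149.  50.]
px [443. 286.] ctr [534.5 408.7] size [56. 47.] long-axis yaw 1.363 z50/90 13.7 14.7 rgb [170.  47.  39.]
px [ 39. 315.] ctr [521.1  44.4] size [91. 77.] long-axis yaw 1.414 z50/90 32.5 45.4 rgb [139.  74.  62.]
px [184. 351.] ctr [568.6 168.7] size [20. 56.] long-axis yaw -0.185 z50/90 18.1 20.5 rgb [ 64. 100. 145.]
px [459. 411.] ctr [680.1 444.2] size [29. 34.] long-axis yaw -0.223 z50/90 14.0 14.7 rgb [234. 152. 175.]
```

```bash
python3 -m crank '[[[0.003,0.0004,-0.03],[0,0,-0.004],-1],[[0,0,-0.035],[0,0,0],-1],[[0,0,-0.033],[0,0,0],-1],[[0,0,-0.02],[0,0,0],-1],[[0,0,-0.008],[0,0,0],-1],[[0,0,-0.003],[0,0,0],-1],[[0,0,0],[0,0,0],-1],[[0,0,0],[0,0,0],-1]]' 40
python3 -m crank '[[[0,0,0],[0,0,0],0],[[0,0,0],[0,0,0],0.5],[[0,0,0],[0,0,0],1],[[0,0,0],[0,0,0],1],[[0,0,0],[0,0,0],1]]' 40
python3 -m crank '[[[0,0,0.02],[0,0,0],1],[[0,0,0.03],[0,0,0],1],[[0,0,0.03],[0,0,0],1],[[0,0,0.01],[0,0,0.118],1],[[0.015,-0.02,0],[0,0,0.118],1],[[0.02,-0.022,0],[0,0,0.118],1],[[0.02,-0.022,0],[0,0,0.118],1],[[0.02,-0.022,0],[0,0,0.118],1]]'
python3 -m crank '[[[0.02,-0.022,0],[0,0,0.118],1],[[0.02,-0.022,0],[0,0,0.118],1],[[0.012,-0.016,0],[0,0,0.118],1],[[0,0,0],[0,0,0.118],1],[[0,0,0],[0,0,0.118],1],[[0,0,0],[0,0,0.118],1],[[0,0,0],[0,0,0.118],1],[[0,0,0],[0,0,0.118],1]]'
python3 -m crank '[[[0,0,0],[0,0,0.117],1],[[0,0,0],[0,0,0],1],[[0,0,0],[0,0,0],1],[[0,0,0],[0,0,0],1]]'
python3 - <<'E'
from h import *
s=ctrl.sense(); print(s["joint_pos"],s["orientation"],s["tool_pos"])
d=grab("wrist"); W=cloud(d)
objs(W,d["image"],zlo=s["tool_pos"][2]-4,zhi=s["tool_pos"][2]+11,amin=300)
d=grab("top"); W=cloud(d)
objs(W,d["image"],zlo=10,zhi=25,yr=(330,480))
E
```

```text
time_s: 27.68
tool_pos: [438.5, 286.6, 7.7]
orientation: [3.14, 0.002, 3.005]
ft_force: [-0.5, -0.2, 1.1]
opening: 85.3
grip_force: 0.0
time_s: 28.1
tool_pos: [438.3, 286.5, 8.3]
orientation: [3.139, 0.002, 3.004]
ft_force: [-1.0, -0.7, 7.3]
opening: 51.5
grip_force: 40.3
time_s: 28.77
tool_pos: [513.3, 199.3, 97.5]
orientation: [3.141, 0.002, -2.682]
ft_force: [0.1, 1.2, -0.8]
opening: 51.7
grip_force: 41.9
time_s: 29.43
tool_pos: [564.5, 139.8, 97.1]
orientation: [3.141, 0.001, -1.739]
ft_force: [-0.3, -0.8, -0.8]
opening: 51.8
grip_force: 41.9
time_s: 29.77
tool_pos: [564.5, 140.0, 96.9]
orientation: [3.141, 0.001, -1.63]
ft_force: [0.7, 0.4, -0.6]
opening: 51.9
grip_force: 41.9
[ 2.42724651e-01  4.40929990e-01 -2.31490349e-01  8.98546160e-01
  5.90650114e-04 -1.26844879e+00] [ 3.14125433e+00  5.13187388e-04 -1.63041935e+00] [564.48175489 139.9642863   96.91055919]
px [284. 265.] ctr [566.2 138.6] size [82. 63.] long-axis yaw 1.51 z50/90 102.3 103.2 rgb [171. 136.  50.]
px [148. 152.] ctr [694.3 412.1] size [56. 81.] long-axis yaw -1.156 z50/90 13.6 16.4 rgb [208. 124. 147.]
px [148. 208.] ctr [550.4 406.3] size [56. 80.] long-axis yaw -0.213 z50/90 13.5 16.0 rgb [175.  62.  20.]
px [149. 251.] ctr [440.7 399.2] size [56. 80.] long-axis yaw -0.019 z50/90 13.6 16.0 rgb [ 98. 129.  99.]
px [169. 304.] ctr [310.1 343.4] size [60. 26.] long-axis yaw 0.029 z50/90 18.2 20.6 rgb [117.  59. 129.]
```

```bash
python3 -m crank '[[[-0.0015,-0.001,-0.02],[0,0,-0.114],1],[[0,0,-0.025],[0,0,0],1],[[0,0,-0.014],[0,0,0],1],[[0,0,-0.006],[0,0,0],1],[[0,0,-0.003],[0,0,0],1],[[0,0,0],[0,0,0],1],[[0,0,0],[0,0,0],1]]'
python3 -m crank '[[[0,0,0],[0,0,0],-1],[[0,0,0],[0,0,0],-1],[[0,0,0],[0,0,0],-1],[[0,0,0],[0,0,0],-1]]'
python3 -m crank '[[[0,0,0.02],[0,0,0],-1],[[0,0,0.035],[0,0,0],-1],[[0,0,0.035],[0,0,0],-1],[[0,0,0.02],[0,0,0],-1],[[0,0,0],[0,0,0],-1],[[0,0,0],[0,0,0],-1]]'
python3 - <<'E'
from h import *
s=ctrl.sense(); print(s["joint_pos"],s["orientation"],s["tool_pos"])
d=grab("wrist"); W=cloud(d)
objs(W,d["image"],zlo=12,zhi=48,yr=(85,190),xr=(500,620),amin=100)
d=grab("top"); W=cloud(d)
objs(W,d["image"],zlo=10,zhi=25,yr=(330,480))
E
```

```text
time_s: 30.45
tool_pos: [563.7, 139.2, 29.4]
orientation: [-3.141, 0.001, -1.742]
ft_force: [0.9, -0.6, -0.7]
opening: 51.5
grip_force: 41.9
time_s: 30.78
tool_pos: [563.4, 139.0, 29.0]
orientation: [-3.141, 0.001, -1.742]
ft_force: [0.2, -0.0, -0.9]
opening: 85.5
grip_force: 0.0
time_s: 31.28
tool_pos: [564.2, 139.2, 140.3]
orientation: [-3.139, 0.002, -1.742]
ft_force: [-0.5, 0.5, -0.2]
opening: 85.3
grip_force: 0.0
[ 2.41597478e-01  4.03336094e-01 -1.69746797e-01  9.94317038e-01
  6.28055024e-04 -1.15785805e+00] [-3.13873377e+00  1.93824161e-03 -1.74213328e+00] [564.24216475 139.24244852 140.27813022]
px [345. 130.] ctr [516.9  86.9] size [ 6. 34.] long-axis yaw -0.168 z50/90 40.8 42.5 rgb [158.  37.  32.]
px [285. 203.] ctr [564.4 138. ] size [81. 55.] long-axis yaw 1.402 z50/90 33.8 34.8 rgb [175. 146.  56.]
px [148. 152.] ctr [693.9 411.8] size [55. 80.] long-axis yaw -1.158 z50/90 13.6 16.1 rgb [208. 124. 147.]
px [148. 208.] ctr [549.9 406.1] size [55. 79.] long-axis yaw -0.189 z50/90 13.6 16.0 rgb [174.  62.  20.]
px [149. 251.] ctr [440.8 398.8] size [55. 80.] long-axis yaw -0.018 z50/90 13.5 16.1 rgb [100. 131. 101.]
px [169. 304.] ctr [310.9 343.5] size [58. 26.] long-axis yaw 0.036 z50/90 18.2 20.7 rgb [117.  59. 129.]
```

```bash
python3 -m crank '[[[-0.001,0.025,0],[0,0,-0.1145],-1],[[-0.002,0.035,0],[0,0,-0.1145],-1],[[-0.002,0.036,0],[0,0,-0.1145],-1],[[-0.002,0.036,0],[0,0,-0.1145],-1],[[-0.002,0.036,0],[0,0,-0.1145],-1],[[-0.002,0.036,0],[0,0,-0.1145],-1],[[-0.002,0.036,0],[0,0,-0.1145],-1],[[0,0.026,0],[0,0,-0.1145],-1]]'
python3 -m crank '[[[0,0,0],[0,0,-0.1145],-1],[[0,0,0],[0,0,-0.1145],-1],[[0,0,0],[0,0,-0.1145],-1],[[0,0,0],[0,0,-0.1145],-1],[[0,0,0],[0,0,-0.1145],-1],[[0,0,0],[0,0,-0.1145],-1],[[0,0,0],[0,0,0],-1],[[0,0,0],[0,0,0],-1]]'
python3 - <<'E'
from h import *
s=ctrl.sense(); print(s["joint_pos"],s["orientation"],s["tool_pos"])
d=grab("wrist"); W=cloud(d)
objs(W,d["image"],zlo=8,zhi=75,amin=300)
E
```

```text
time_s: 32.05
tool_pos: [548.1, 407.4, 136.1]
orientation: [3.141, -0.003, -2.662]
ft_force: [0.9, -0.6, -0.3]
opening: 85.2
grip_force: 0.0
time_s: 32.72
tool_pos: [549.1, 404.3, 136.8]
orientation: [-3.14, -0.002, 2.941]
ft_force: [-0.3, 0.4, -0.4]
opening: 85.5
grip_force: 0.0
[6.34635474e-01 5.77824367e-01 1.22524122e-01 1.11805085e+00
 1.24707959e-04 8.35236698e-01] [-3.13978208e+00 -1.80672228e-03  2.94098963e+00] [549.07842993 404.30234525 136.76243733]
px [246.  65.] ctr [441.5 397.7] size [55. 81.] long-axis yaw -0.029 z50/90 13.9 14.8 rgb [109. 152. 119.]
px [285. 203.] ctr [551.4 405. ] size [55. 81.] long-axis yaw -0.21 z50/90 13.9 14.8 rgb [161.  55.  35.]
px [ 25. 278.] ctr [567.3 157.4] size [45. 57.] long-axis yaw -0.156 z50/90 27.8 34.4 rgb [156. 141.  74.]
px [322. 343.] ctr [695.8 410.4] size [57. 82.] long-axis yaw -1.155 z50/90 13.7 14.7 rgb [233. 156. 179.]
px [206. 366.] ctr [683. 299.] size [60. 24.] long-axis yaw 1.183 z50/90 27.0 43.1 rgb [ 96. 100. 104.]
px [101. 409.] ctr [693.6 201.1] size [43. 27.] long-axis yaw 1.525 z50/90 55.4 56.4 rgb [ 61. 105. 159.]
```

```bash
python3 -m crank '[[[0.002,0.0005,-0.03],[0,0,-0.009],-1],[[0,0,-0.036],[0,0,0],-1],[[0,0,-0.034],[0,0,0],-1],[[0,0,-0.02],[0,0,0],-1],[[0,0,-0.008],[0,0,0],-1],[[0,0,-0.003],[0,0,0],-1],[[0,0,0],[0,0,0],-1],[[0,0,0],[0,0,0],-1]]' 40
python3 -m crank '[[[0,0,0],[0,0,0],0],[[0,0,0],[0,0,0],0.5],[[0,0,0],[0,0,0],1],[[0,0,0],[0,0,0],1],[[0,0,0],[0,0,0],1]]' 40
python3 -m crank '[[[0,0,0.02],[0,0,0],1],[[0,0,0.03],[0,0,0],1],[[0,0,0.03],[0,0,0],1],[[0,0,0.02],[0,0,0.115],1],[[0.001,-0.025,0],[0,0,0.115],1],[[0.002,-0.035,0],[0,0,0.115],1],[[0.002,-0.036,0],[0,0,0.115],1],[[0.002,-0.036,0],[0,0,0.115],1]]'
python3 -m crank '[[[0.002,-0.036,0],[0,0,0.115],1],[[0.002,-0.036,0],[0,0,0.115],1],[[0.001,-0.036,0],[0,0,0.115],1],[[0,-0.025,0],[0,0,0.115],1],[[0,0,0],[0,0,0.115],1],[[0,0,0],[0,0,0.115],1],[[0,0,0],[0,0,0.115],1],[[0,0,0],[0,0,0.115],1]]'
python3 -m crank '[[[0,0,0],[0,0,0.112],1],[[0,0,0],[0,0,0],1],[[0,0,0],[0,0,0],1],[[0,0,0],[0,0,0],1]]'
python3 - <<'E'
from h import *
s=ctrl.sense(); print(s["joint_pos"],s["orientation"],s["tool_pos"])
d=grab("wrist"); W=cloud(d)
objs(W,d["image"],zlo=s["tool_pos"][2]-4,zhi=s["tool_pos"][2]+9,amin=300)
E
```

```text
time_s: 33.43
tool_pos: [553.1, 406.3, 9.3]
orientation: [3.139, 0.002, 2.93]
ft_force: [0.7, -0.4, -0.2]
opening: 85.5
grip_force: 0.0
time_s: 33.85
tool_pos: [556.1, 409.7, 13.9]
orientation: [3.131, 0.008, 2.93]
ft_force: [-4.9, -13.0, 34.3]
opening: 25.4
grip_force: 17.7
time_s: 34.52
tool_pos: [559.2, 272.7, 108.8]
orientation: [3.141, 0.002, -2.772]
ft_force: [1.6, 0.1, 0.1]
opening: -0.1
grip_force: 0.0
time_s: 35.18
tool_pos: [564.4, 140.1, 108.6]
orientation: [-3.141, 0.001, -1.854]
ft_force: [-0.1, 0.2, 0.2]
opening: -0.2
grip_force: 0.0
time_s: 35.52
tool_pos: [564.2, 140.5, 108.1]
orientation: [-3.141, 0.001, -1.749]
ft_force: [0.0, 0.9, 0.3]
opening: -0.1
grip_force: 0.0
[ 2.43747327e-01  4.30681087e-01 -2.16094962e-01  9.23625456e-01
  6.03970241e-04 -1.14854976e+00] [-3.14148002e+00  7.12726222e-04 -1.74929541e+00] [564.160385   140.50164122 108.13536846]
```

The grip slipped over the red book because the tool was 4 mm too high. I'll open and look at where the book is.

```bash
python3 -m crank '[[[0,0.02,0.03],[0,0,-0.1145],-1],[[-0.002,0.035,0],[0,0,-0.1145],-1],[[-0.002,0.036,0],[0,0,-0.1145],-1],[[-0.002,0.036,0],[0,0,-0.1145],-1],[[-0.002,0.036,0],[0,0,-0.1145],-1],[[-0.002,0.036,0],[0,0,-0.1145],-1],[[-0.002,0.036,0],[0,0,-0.1145],-1],[[0,0.026,0],[0,0,-0.1145],-1]]'
python3 -m crank '[[[0,0,0],[0,0,-0.1145],-1],[[0,0,0],[0,0,-0.1145],-1],[[0,0,0],[0,0,-0.1145],-1],[[0,0,0],[0,0,-0.1145],-1],[[0,0,0],[0,0,-0.1145],-1],[[0,0,0],[0,0,-0.1145],-1],[[0,0,0],[0,0,0],-1],[[0,0,0],[0,0,0],-1]]'
python3 - <<'E'
from h import *
s=ctrl.sense(); print(s["joint_pos"],s["orientation"],s["tool_pos"])
d=grab("wrist"); W=cloud(d)
objs(W,d["image"],zlo=8,zhi=75,amin=300)
E
```

```text
time_s: 36.23
tool_pos: [551.2, 404.8, 137.7]
orientation: [3.14, 0.001, -2.668]
ft_force: [0.3, 0.0, 0.1]
opening: 85.6
grip_force: 0.0
time_s: 36.9
tool_pos: [551.9, 401.5, 137.6]
orientation: [3.141, 0.0, 2.935]
ft_force: [-0.3, -0.7, -0.4]
opening: 85.2
grip_force: 0.0
[6.28868586e-01 5.76032144e-01 1.21419223e-01 1.11559953e+00
 1.15335884e-04 8.35166467e-01] [3.14108237e+00 3.06300016e-04 2.93529473e+00] [551.89775762 401.48689348 137.57208154]
px [248.  60.] ctr [441.6 397.8] size [55. 81.] long-axis yaw -0.033 z50/90 13.9 14.8 rgb [109. 152. 119.]
px [284. 198.] ctr [551.5 402.1] size [55. 82.] long-axis yaw -0.243 z50/90 13.9 14.8 rgb [162.  55.  35.]
px [ 26. 276.] ctr [567.2 155.4] size [49. 57.] long-axis yaw -0.168 z50/90 28.0 34.5 rgb [156. 141.  76.]
px [324. 340.] ctr [695.6 410.5] size [57. 81.] long-axis yaw -1.145 z50/90 13.7 14.7 rgb [233. 157. 180.]
px [207. 364.] ctr [684.  299.1] size [68. 30.] long-axis yaw 1.089 z50/90 28.5 46.3 rgb [ 94. 100. 105.]
px [101. 409.] ctr [694.8 197. ] size [43. 30.] long-axis yaw 1.514 z50/90 55.7 56.4 rgb [ 61. 108. 165.]
```

```bash
python3 -m crank '[[[-0.001,0.0005,-0.03],[0,0,-0.036],-1],[[0,0,-0.036],[0,0,0],-1],[[0,0,-0.035],[0,0,0],-1],[[0,0,-0.022],[0,0,0],-1],[[0,0,-0.008],[0,0,0],-1],[[0,0,-0.004],[0,0,0],-1],[[0,0,0],[0,0,0],-1],[[0,0,0],[0,0,0],-1]]' 40
```

```text
time_s: 37.62
tool_pos: [552.2, 402.9, 4.4]
orientation: [3.139, 0.002, 2.898]
ft_force: [0.6, 0.2, 0.4]
opening: 85.5
grip_force: 0.0
```

```bash
python3 -m crank '[[[0,-0.0005,-0.001],[0,0,0],-0.5],[[0,0,0],[0,0,0],0],[[0,0,0],[0,0,0],0.5],[[0,0,0],[0,0,0],1],[[0,0,0],[0,0,0],1],[[0,0,0],[0,0,0],1]]' 40
python3 -m crank '[[[0,0,0.02],[0,0,0],1],[[0,0,0.03],[0,0,0],1],[[0,0,0.03],[0,0,0],1],[[0,0,0.02],[0,0,0],1]]'
```

```text
time_s: 38.12
tool_pos: [552.0, 402.2, 3.5]
orientation: [3.139, 0.002, 2.897]
ft_force: [0.0, -0.4, 6.5]
opening: 52.5
grip_force: 42.5
time_s: 38.45
tool_pos: [551.7, 402.0, 104.6]
orientation: [3.139, 0.002, 2.897]
ft_force: [1.0, 0.5, 0.3]
opening: 52.1
grip_force: 42.2
```

```bash
python3 -m crank '[[[0.001,-0.025,0],[0,0,0.1173],1],[[0.002,-0.035,0],[0,0,0.1173],1],[[0.002,-0.036,0],[0,0,0.1173],1],[[0.002,-0.036,0],[0,0,0.1173],1],[[0.002,-0.036,0],[0,0,0.1173],1],[[0.002,-0.036,0],[0,0,0.1173],1],[[0.001,-0.036,0],[0,0,0.1173],1],[[0,-0.023,0],[0,0,0.1173],1]]'
python3 -m crank '[[[0,0,0],[0,0,0.1173],1],[[0,0,0],[0,0,0.1173],1],[[0,0,0],[0,0,0.1173],1],[[0,0,0],[0,0,0.1173],1],[[0,0,0],[0,0,0.1173],1],[[0,0,0],[0,0,0.1173],1],[[0,0,0],[0,0,0],1],[[0,0,0],[0,0,0],1]]'
python3 - <<'E'
from h import *
s=ctrl.sense(); print(s["joint_pos"],s["orientation"],s["tool_pos"])
d=grab("wrist"); W=cloud(d)
objs(W,d["image"],zlo=s["tool_pos"][2]+5,zhi=s["tool_pos"][2]+14,amin=300)
E
```

```text
time_s: 39.12
tool_pos: [562.5, 135.2, 101.8]
orientation: [-3.141, -0.001, -2.444]
ft_force: [0.2, -0.0, -0.8]
opening: 52.8
grip_force: 42.2
time_s: 39.78
tool_pos: [562.9, 138.4, 101.7]
orientation: [3.141, 0.0, -1.747]
ft_force: [0.3, 0.2, -0.4]
opening: 52.5
grip_force: 42.2
[ 2.40776474e-01  4.33936477e-01 -2.29282655e-01  9.08011394e-01
  6.35126443e-04 -1.15400170e+00] [ 3.14093851e+00  4.04976179e-04 -1.74681475e+00] [562.85822123 138.41365291 101.72364034]
px [284. 272.] ctr [563.7 137.4] size [81. 66.] long-axis yaw 1.396 z50/90 112.2 113.0 rgb [157.  56.  36.]
```

```bash
python3 -m crank '[[[0,0.0005,-0.02],[0,0,0],1],[[0,0,-0.022],[0,0,0],1],[[0,0,-0.012],[0,0,0],1],[[0,0,-0.006],[0,0,0],1],[[0,0,-0.003],[0,0,0],1],[[0,0,0],[0,0,0],1],[[0,0,0],[0,0,0],1]]'
```

```text
time_s: 40.42
tool_pos: [563.6, 139.1, 39.3]
orientation: [-3.141, 0.001, -1.744]
ft_force: [0.2, 0.6, 0.2]
opening: 52.4
grip_force: 42.2
```

```bash
python3 -m crank '[[[0,0,-0.001],[0,0,0],1],[[0,0,0],[0,0,0],1],[[0,0,0],[0,0,0],-1],[[0,0,0],[0,0,0],-1],[[0,0,0],[0,0,0],-1],[[0,0,0],[0,0,0],-1]]'
python3 -m crank '[[[0,0,0.02],[0,0,0],-1],[[0,0,0.035],[0,0,0],-1],[[0,0,0.035],[0,0,0],-1],[[0,0,0.015],[0,0,0],-1],[[0,0,0],[0,0,0],-1],[[0,0,0],[0,0,0],-1]]'
python3 - <<'E'
from h import *
d=grab("wrist"); W=cloud(d)
objs(W,d["image"],zlo=12,zhi=60,yr=(90,190),xr=(520,610),amin=100)
E
python3 -m crank '[[[-0.013,0.025,0],[0,0,-0.119],-1],[[-0.016,0.034,0],[0,0,-0.119],-1],[[-0.017,0.036,0],[0,0,-0.119],-1],[[-0.017,0.036,0],[0,0,-0.119],-1],[[-0.017,0.036,0],[0,0,-0.119],-1],[[-0.016,0.036,0],[0,0,-0.119],-1],[[-0.016,0.034,0],[0,0,-0.119],-1],[[-0.01,0.022,0],[0,0,-0.119],-1]]'
python3 -m crank '[[[0,0,0],[0,0,-0.119],-1],[[0,0,0],[0,0,-0.119],-1],[[0,0,0],[0,0,-0.119],-1],[[0,0,0],[0,0,-0.119],-1],[[0,0,0],[0,0,0],-1],[[0,0,0],[0,0,0],-1]]'
python3 - <<'E'
from h import *
s=ctrl.sense(); print(s["joint_pos"],s["orientation"],s["tool_pos"])
d=grab("wrist"); W=cloud(d)
objs(W,d["image"],zlo=8,zhi=75,amin=300)
E
```

```text
time_s: 40.92
tool_pos: [563.1, 139.0, 37.9]
orientation: [3.141, 0.001, -1.744]
ft_force: [-0.1, 0.0, -0.1]
opening: 85.1
grip_force: 0.0
time_s: 41.42
tool_pos: [563.8, 139.1, 143.7]
orientation: [-3.14, 0.002, -1.744]
ft_force: [-0.3, -0.2, -0.0]
opening: 85.2
grip_force: 0.0
px [285. 206.] ctr [564.1 138.1] size [81. 55.] long-axis yaw 1.399 z50/90 47.2 48.8 rgb [164.  64.  37.]
time_s: 42.13
tool_pos: [440.1, 396.0, 140.4]
orientation: [3.141, -0.003, -2.686]
ft_force: [-0.1, -0.3, -0.5]
opening: 85.5
grip_force: 0.0
time_s: 42.63
tool_pos: [442.1, 393.2, 140.9]
orientation: [-3.14, -0.002, 3.128]
ft_force: [0.3, 0.0, -0.1]
opening: 85.4
grip_force: 0.0
[ 7.26832959e-01  4.24095243e-01 -1.34113485e-01  1.01523485e+00
  1.74594363e-04  7.40583283e-01] [-3.13993536e+00 -2.07167377e-03  3.12784038e+00] [442.05509911 393.1635923  140.8717618 ]
px [179.  37.] ctr [314.3 318. ] size [54. 75.] long-axis yaw -1.55 z50/90 18.6 19.7 rgb [134.  71. 157.]
px [290. 198.] ctr [441.7 398. ] size [55. 81.] long-axis yaw -0.031 z50/90 13.9 14.8 rgb [ 84. 119.  91.]
px [ 26. 322.] ctr [554.6 150.5] size [61. 70.] long-axis yaw -1.392 z50/90 34.1 48.3 rgb [128.  78.  46.]
px [103. 415.] ctr [680.  193.4] size [ 4. 42.] long-axis yaw -1.562 z50/90 15.4 20.6 rgb [110. 105.  95.]
```

```bash
python3 -m crank '[[[-0.0015,0.004,-0.03],[0,0,-0.017],-1],[[0,0,-0.038],[0,0,0],-1],[[0,0,-0.036],[0,0,0],-1],[[0,0,-0.022],[0,0,0],-1],[[0,0,-0.008],[0,0,0],-1],[[0,0,-0.004],[0,0,0],-1],[[0,0,0],[0,0,0],-1],[[0,0,0],[0,0,0],-1]]' 40
```

```text
time_s: 43.35
tool_pos: [442.6, 398.8, 6.0]
orientation: [3.139, 0.002, 3.108]
ft_force: [-0.1, 0.3, -1.0]
opening: 85.5
grip_force: 0.0
```

```bash
python3 -m crank '[[[0,-0.0005,-0.002],[0,0,0],-0.5],[[0,0,0],[0,0,0],0],[[0,0,0],[0,0,0],0.5],[[0,0,0],[0,0,0],1],[[0,0,0],[0,0,0],1],[[0,0,0],[0,0,0],1]]' 40
python3 -m crank '[[[0,0,0.02],[0,0,0],1],[[0,0,0.03],[0,0,0],1],[[0,0,0.03],[0,0,0],1],[[0,0,0.03],[0,0,0],1]]'
```

```text
time_s: 43.85
tool_pos: [442.3, 398.2, 4.1]
orientation: [3.139, 0.002, 3.108]
ft_force: [0.0, -0.8, 4.7]
opening: 52.9
grip_force: 42.1
time_s: 44.18
tool_pos: [441.1, 397.1, 113.8]
orientation: [3.141, -0.0, 3.108]
ft_force: [0.4, -0.0, -0.4]
opening: 52.6
grip_force: 42.4
```

```bash
python3 -m crank '[[[0.013,-0.025,0],[0,0,0.1193],1],[[0.016,-0.034,0],[0,0,0.1193],1],[[0.017,-0.036,0],[0,0,0.1193],1],[[0.017,-0.036,0],[0,0,0.1193],1],[[0.017,-0.036,0],[0,0,0.1193],1],[[0.016,-0.036,0],[0,0,0.1193],1],[[0.016,-0.034,0],[0,0,0.1193],1],[[0.01,-0.021,0],[0,0,0.1193],1]]'
python3 -m crank '[[[0,0,0],[0,0,0.1193],1],[[0,0,0],[0,0,0.1193],1],[[0,0,0],[0,0,0.1193],1],[[0,0,0],[0,0,0.1193],1],[[0,0,0],[0,0,0],1],[[0,0,0],[0,0,0],1],[[0,0,0],[0,0,0],1]]'
python3 - <<'E'
from h import *
s=ctrl.sense(); print(s["joint_pos"],s["orientation"],s["tool_pos"])
d=grab("wrist"); W=cloud(d)
objs(W,d["image"],zlo=s["tool_pos"][2]+5,zhi=s["tool_pos"][2]+14,amin=300)
E
```

```text
time_s: 44.85
tool_pos: [562.9, 140.4, 113.0]
orientation: [-3.141, 0.0, -2.231]
ft_force: [-0.1, 0.1, -0.6]
opening: 52.5
grip_force: 42.4
time_s: 45.43
tool_pos: [561.6, 143.8, 112.8]
orientation: [3.141, 0.0, -1.76]
ft_force: [-0.9, 0.9, 0.1]
opening: 52.6
grip_force: 42.4
[ 2.50221639e-01  4.24737421e-01 -2.12655983e-01  9.33713327e-01
  6.52522888e-04 -1.13128961e+00] [ 3.14103411e+00  4.58433297e-04 -1.76008164e+00] [561.62189013 143.75400132 112.77333312]
px [284. 271.] ctr [562.5 142.9] size [82. 66.] long-axis yaw 1.383 z50/90 122.5 123.3 rgb [ 84. 117.  91.]
```

```bash
python3 -m crank '[[[0.001,-0.0045,-0.02],[0,0,0.016],1],[[0,0,-0.02],[0,0,0],1],[[0,0,-0.011],[0,0,0],1],[[0,0,-0.006],[0,0,0],1],[[0,0,-0.003],[0,0,0],1],[[0,0,0],[0,0,0],1],[[0,0,0],[0,0,0],1]]'
```

```text
time_s: 46.07
tool_pos: [563.3, 139.4, 53.3]
orientation: [-3.141, 0.001, -1.742]
ft_force: [0.4, -0.1, -0.3]
opening: 52.9
grip_force: 42.4
```

```bash
python3 -m crank '[[[0,0,-0.001],[0,0,0],1],[[0,0,0],[0,0,0],1],[[0,0,0],[0,0,0],-1],[[0,0,0],[0,0,0],-1],[[0,0,0],[0,0,0],-1],[[0,0,0],[0,0,0],-1]]'
python3 -m crank '[[[0,0,0.02],[0,0,0],-1],[[0,0,0.035],[0,0,0],-1],[[0,0,0.035],[0,0,0],-1],[[0,0,0.03],[0,0,0],-1],[[-0.02,0.03,0],[0,0,0],-1],[[-0.02,0.03,0],[0,0,0],-1],[[0,0.03,0],[0,0,0],-1],[[0,0.03,0],[0,0,0],-1]]'
python3 -m crank '[[[0,0.03,0],[0,0,0],-1],[[0,0.03,0],[0,0,0],-1],[[0,0.03,0],[0,0,0],-1],[[0,0,0],[0,0,0],-1],[[0,0,0],[0,0,0],-1],[[0,0,0],[0,0,0],-1]]'
python3 - <<'E'
from h import *
d=grab("wrist"); W=cloud(d)
objs(W,d["image"],zlo=12,zhi=80,yr=(85,190),xr=(500,620),amin=100)
d=grab("top"); W=cloud(d); save(d,"tz.png",(140,90,480,330),2)
objs(W,d["image"],yr=(-450,170),xr=(400,650),zlo=50,amin=10)
d=grab("side"); save(d,"sz.png")
E
```

```text
time_s: 46.57
tool_pos: [562.7, 139.2, 51.7]
orientation: [3.141, 0.0, -1.742]
ft_force: [0.1, 0.4, 0.8]
opening: 85.5
grip_force: 0.0
time_s: 47.23
tool_pos: [521.5, 260.0, 172.3]
orientation: [3.141, 0.0, -1.742]
ft_force: [0.6, 0.0, -0.1]
opening: 85.3
grip_force: 0.0
time_s: 47.73
tool_pos: [522.3, 348.7, 171.3]
orientation: [3.14, -0.001, -1.742]
ft_force: [-0.1, -0.4, -0.6]
opening: 85.5
grip_force: 0.0
px [254. 201.] ctr [562.4 136.5] size [72. 55.] long-axis yaw 1.404 z50/90 61.0 63.7 rgb [104. 134. 104.]
px [311. 200.] ctr [563.9  -3. ] size [19. 20.] long-axis yaw -0.006 z50/90 67.1 70.5 rgb [191. 148.  93.]
px [331. 215.] ctr [528.6 -51.6] size [19. 59.] long-axis yaw -0.181 z50/90 67.6 71.3 rgb [73. 48. 35.]
px [287. 215.] ctr [525.8  54.7] size [19. 20.] long-axis yaw -0.981 z50/90 67.9 71.2 rgb [ 73.  96. 169.]
px [308. 223.] ctr [507.8   4.6] size [20. 20.] long-axis yaw -1.432 z50/90 67.1 71.0 rgb [197. 154.  94.]
```

View pics/tz.png

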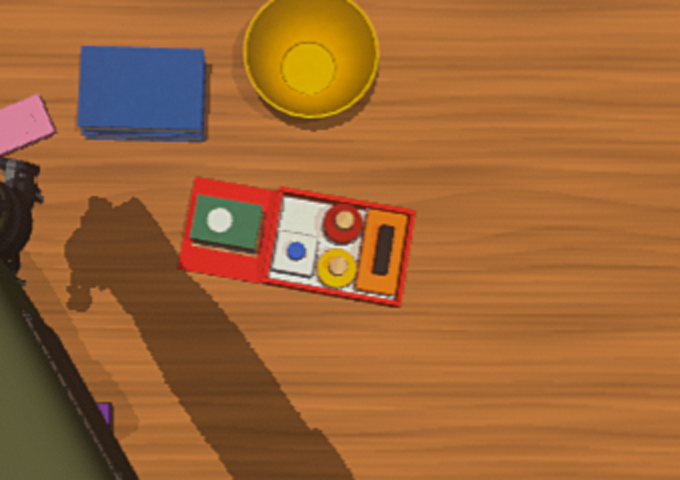

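View pics/sz.png

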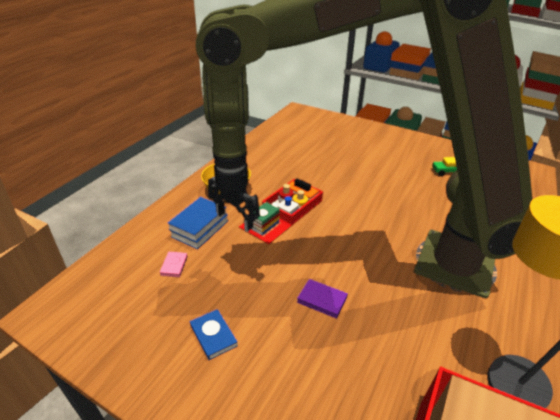

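The top view shows all four groceries upright inside the box, around (340,245), and the green book on top of a square pile on the pad at (228,222). The side view shows the neat pile at (265,215), with nothing left over except the decoys. Handing in.

```bash
python3 -c "
from rig import ctrl; print(ctrl.finish_job())"
```

```text
the job is handed in; nothing more can be done
None
```

I handed the job in at about 48 s: the lunchbox, both jars and the blue carton stand upright in the tray's box section, and the four board books are in one square pile on the cork pad; `finish_job()` returned no verdict.

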